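# Seat the residual-current breaker and prove its trip

## Robot

A 7-joint arm with a two-finger parallel gripper is mounted at the origin on a cart in front of the work surface, level with it; the furniture and walls round the work are solid. World frame = base frame: x ahead of the robot, y to its left, z up, the work surface at z = 0. Lengths are in m, angles in rad, forces in N, time in s.
With the tool pointing down it reaches from about 0.425 to 1.025 m from the base axis. Payload 9.4 kg.
Tool frame: the origin (TCP) lies at the centre of the arm's flange, where the gripper is bolted on; the fingertips stand 173 mm ahead of it and the grasp point (between the pads) lies 155 mm ahead of it; z points along the fingers, y is the line along which they close (so a half turn about z gives the same grasp; the last joint's range is limited). The gripper opens to 85 mm and grips with 20 to 120 N. Pads are 22 mm wide; open, the fingers measure 114 mm over their backs; the gripper's body (76 mm by 85 mm) begins 54 mm behind the grasp point. The pads swing forward as they close: fully open they stand 13 mm farther back than shut.
Start: joints at [1.037, 0.599, -0.003, 1.599, 0.002, 0.943, -0.08], TCP at [0.32, -0.651, 0.405] pointing down, gripper open.
Joint ranges: [-2.57, 2.57], [-0.35, 1.97], [-1.29, 1.29], [0.11, 2.56], [-1.05, 4.19], [0.11, 1.86], [-2.63, 2.63]. Speed limits (rad/s): [2.22, 2.22, 3.01, 3.01, 3.14, 3.14, 3.14].

## Interface

Orientations are given as a unit quaternion [w, x, y, z].
In Python, from plant import env gives the robot as it stands.
- The arm moves only by the tool step_arm, never from a script. Its argument "deltas" is a list of rows, each an object of numbers: "tx", "ty", "tz": the shift along the tool's x, y, z normalised to -1 to 1, where 1 is 0.2 m; "wx", "wy", "wz": the turn, a rotation vector about the tool's x, y, z normalised to -1 to 1, where 1 is 360 degrees; "jaw": the opening, from 0 (shut) to 1 (fully open). In form: [{"tx": .., "ty": .., "tz": .., "wx": .., "wy": .., "wz": .., "jaw": ..}, ...]. A call has 1 to 8 rows; each row is the pose to reach, as a shift and turn from the pose commanded when the call began, along the tool's axes at that moment, turning the shorter way round; what a row does not reach only later rows make up. A row lasts 1/12 s, in which the tool goes at most 41.7 mm and 7.16 degrees, less where a joint would pass 70% of its speed; a pose out of reach is approached as far as the arm can. A call with a number of a shift or a turn outside -1 to 1 is refused whole. A call with a gripper value outside its range is refused whole. The fingers move at their own pace and stop on an object; the grip force is fixed at half the most. Time passes only in rows, so rows that repeat a pose let the fingers close. It gives the time, the measured TCP pose, the force, the opening and the grip force at its end, in the units of the state.
- env.state(): the state, without advancing time (a new reading comes with each control period).
- env.grab_frame(name): name is "side" or "top"; returns a dict with "img" (480x640x3 uint8, red, green, blue), "fx", "fy", "cx", "cy" (pixels), "dist" ([k1, k2, p1, p2, k3] as OpenCV has them; the pictures are not rectified), "T" (4x4, takes a point from camera to world coordinates). Camera axes: x right, y up, looking along -z (the intrinsics and any distortion apply to the point x, -y, -z); pixel columns grow to the right and rows downward; lengths in m; the calibration is good to about 2 mm. A picture is of the moment at which its call begins. There is no depth.
- env.finish_job(): hands the job in; it is judged then, once.
Trained networks look in a picture, given as the dict that the camera call returned (one of the last four; its "shot" number tells which), for a name from the list of things; names that differ only in an ending like _2 or _b are one class to them, and where a whole thing is asked for, a point or a joint stands for the part that bears it (a point fixed in the world has none). Each returns a list of dicts, best first, with "conf" (0 to 1); they miss things now and then, are a little off and sometimes report something else, mostly with a low value. They report only what shows in the picture. A call takes as long as a camera call.
- env.boxes_of(query, picture): "rect" ([centre column, centre row, width, height] as shares, 0 to 1, of the picture: columns of its width, rows of its height, round what is visible of it).
The state is a dict: "time_s": time; "qpos": joint angles; "joint_vel": joint speeds; "joint_torque": joint torques, N m; "tool_pos": TCP position; "tcp_rot": TCP orientation; "force": force on the tool from outside, world axes, zero at the start; "wrist_torque": the same for the moment, N m; "grip_width": opening from 0.0 (shut) to 1.0 (fully open); "gripper_force": force on a finger pad.
Only numpy, scipy, OpenCV 4.12 (cv2) and the standard library are available. Lean on these libraries where they do the work, as an engineer would, in place of code of your own. Each camera call takes 0.05 s, during which the arm holds its last target. There are 200 camera calls.

## Task

Slide the white breaker along its rail towards the black feed block until it clicks fully home. Then press its yellow test button so that the blue lever drops, and lift the lever back up until it stays up by itself, with the breaker still home. Do not push the red specimen, the green specimen or the lens tube about.

Things in the scene. Friction and masses are not known exactly. Their poses are not given: they have to be found in the camera images.
- board: grey board 130 x 280 x 12 mm, fixed on the bench; origin: centre of its underside, x away from the robot, y along its steel rail (rail top 19.5 mm above the bench). Black feed block on the rail: y = +55 to +112 mm, x = -38 to +38 mm, 42 mm above the bench. Low end clamps (36 mm above the bench) at y = -118 and +118 mm.
- breaker (a joint): travel of the breaker along the rail, m: grows towards the feed block (board +y); 0 = far end, 0.095 = fully home, its side at the feed block. It stays where it is left; a spring detent resists (about 7 N) from about 10 mm before home, then snaps it home and holds it.
- breaker_top (a point): centre of the breaker's top face, 70 mm above the bench. White module, 36 mm wide along the rail (side faces at y = -18 and +18 mm from here). Raised middle part x = -32 to +32 mm, 70 mm above the bench; shoulders reach x = -43 to +43 mm, 53 mm above the bench; underside 13 mm. Axes as the board's.
- home_mark (a point): where breaker_top is when the breaker is fully home (fixed to the board)
- button_top (a point): centre of the top of the yellow round test button, 16 mm across, 7 mm proud of the breaker's top, 19 mm behind the middle of the breaker (board +x)
- test_button (a joint): how far the test button is pressed down, m: 0 = out, 0.006 = fully in; springs back; 1.5 N to start, 5 N fully in; it releases the lever at about 3 mm. It also dips by itself while the lever is being re-latched.
- lever (a joint): angle of the blue lever about its hinge (along board y), rad: 0 = up and latched (leaning 0.17 rad from vertical towards board -x), 1.2 = dropped (almost level, its tip out over the robot-side edge of the breaker); a spring drives it down. To latch, lift it past 0 to about -0.1 (stop at -0.2); it then rests near 0. A few newtons at the tip are enough.
- lever_tip (a point): middle of the cross bar at the end of the blue lever: round bar 12 mm thick and 26 mm long with flat ends, along board y, 48 mm from the hinge; the lever below it is 15 mm wide and 6 mm thick. When dropped, the bar is about 72 mm above the bench and 20 mm in front of the breaker's shoulder.
- lever_hinge (a point): middle of the lever's hinge axis, inside the breaker (7 mm below its top face, 16 mm from its middle towards board -x)
- specimen_red: bystander: red mounted specimen, cylinder 30 mm across, 16 mm high, loose, near the robot side of the board; origin at the centre of its underside
- lens_tube: bystander: black tube with orange cap, 34 mm across, 56 mm high, loose, behind the board; origin at the centre of its underside
- specimen_green: bystander: green mounted specimen, cylinder 30 mm across, 19 mm high, loose, behind the board; origin at the centre of its underside

How it is judged:
By the outcome, as a careful person would: the job done as asked, in the order asked, and still so for the second after the job is handed in, with the robot touching nothing.
It also fails if it takes over 58 s, if anything falls off the work surface, if the arm or the gripper's body presses on something with over 40 N, if the wrist force passes 120 N, or if a joint passes its speed limit or range.

## Working session

There is one attempt and no reset: what is moved stays moved. The work goes in short steps, Python scripts to look and compute and a tool call to move; the robot and the scene stay as the last step left them, time stands still between calls to the robot, and variables do not carry over. Pictures are saved under pics/ and viewed, at most 10 in all, crops included, and the job is handed in when it is done.

Besides the shell and the picture viewer there is one more tool, called after "Emit:" in YAML: its name, and indented under it one key for each argument. step_arm: Moves the arm, as the interface text tells. Its arguments: {"type":"object","properties":{"deltas":{"type":"array"}},"required":["deltas"]}

```bash
ls; mkdir -p pics
cat > h.py <<'E'
import sys; sys.path.insert(0,'.')
import numpy as np, cv2
from scipy.spatial.transform import Rotation as R
def K(f): return np.array([[f['fx'],0,f['cx']],[0,f['fy'],f['cy']],[0,0,1.]])
def ray(f,u,v):
    n=cv2.undistortPoints(np.array([[[u,v]]],float),K(f),np.array(f['dist'],float))[0,0]
    T=np.array(f['T']); return T[:3,3],T[:3,:3]@np.array([n[0],-n[1],-1.])
def atz(f,u,v,z):
    o,d=ray(f,u,v); return o+d*(z-o[2])/d[2]
def proj(f,P):
    T=np.array(f['T']); c=(np.atleast_2d(P)-T[:3,3])@T[:3,:3]
    c=c*[1,-1,-1]
    return cv2.projectPoints(c,np.zeros(3),np.zeros(3),K(f),np.array(f['dist'],float))[0][:,0]
def save(f,n): cv2.imwrite('pics/'+n,f['img'][:,:,::-1])
E
python3 - <<'E'
from h import *
from plant import env
s=env.state(); print({k:np.round(v,3) for k,v in s.items()})
print(R.from_quat(np.roll(s['tcp_rot'],-1)).as_matrix().round(3))
for n in ['top','side']:
    f=env.grab_frame(n); save(f,n+'0.png'); print(n,np.round(f['T'],3).tolist(),f['fx'])
    for q in ['board','breaker','button_top','lever_tip','specimen_red','specimen_green','lens_tube']:
        b=[(np.round(np.array(x['rect'])*[640,480,640,480],1).tolist(),round(x['conf'],2)) for x in env.boxes_of(q,f)[:2]]
        print(q,b)
E
```

```text
pics
{'time_s': np.float64(0.0), 'qpos': array([ 1.037,  0.6  , -0.003,  1.6  ,  0.002,  0.943, -0.08 ]), 'joint_vel': array([-0.002,  0.001, -0.001, -0.001,  0.001, -0.002, -0.   ]), 'joint_torque': array([-0.0000e+00, -7.7645e+01,  1.5660e+00, -2.5801e+01,  1.2000e-02,
        9.0000e-03, -0.0000e+00]), 'tool_pos': array([ 0.32 , -0.65 ,  0.404]), 'tcp_rot': array([-0.001,  0.974,  0.226, -0.   ]), 'force': array([ 0.599,  0.093, -0.688]), 'wrist_torque': array([-0.019, -0.043,  0.043]), 'gripper_force': np.float64(0.0), 'grip_width': np.float64(0.998)}
[[ 0.897  0.441 -0.001]
 [ 0.441 -0.897  0.001]
 [-0.    -0.002 -1.   ]]
top [[0.059, 0.975, -0.213, 0.366], [-0.998, 0.057, -0.013, 0.065], [-0.001, 0.213, 0.977, 0.933], [0.0, 0.0, 0.0, 1.0]] 615.1391344028234
board [([433.0, 240.1, 202.3, 145.1], 0.76)]
breaker [([449.7, 239.3, 44.3, 62.6], 0.93), ([453.1, 244.3, 24.3, 18.2], 0.65)]
button_top [([459.3, 222.7, 9.6, 12.5], 0.65)]
lever_tip [([455.2, 246.9, 21.3, 14.3], 0.64)]
specimen_red [([460.8, 222.4, 12.4, 10.2], 0.16)]
specimen_green [([423.5, 168.1, 20.2, 20.0], 0.53), ([457.9, 222.0, 10.2, 12.7], 0.28)]
lens_tube [([484.0, 190.3, 28.3, 31.2], 0.57)]
side [[-0.88, 0.204, -0.429, 0.193], [-0.475, -0.383, 0.792, 0.748], [-0.002, 0.901, 0.434, 0.48], [0.0, 0.0, 0.0, 1.0]] 527.4278696836343
board [([351.2, 242.1, 141.9, 91.7], 0.75), ([362.9, 220.9, 48.3, 59.9], 0.7)]
breaker [([362.9, 224.1, 46.9, 57.4], 0.9), ([415.9, 256.9, 17.0, 14.2], 0.22)]
button_top [([356.0, 210.4, 3.7, 3.2], 0.53)]
lever_tip [([373.2, 204.3, 4.4, 18.7], 0.56), ([300.6, 234.8, 15.2, 13.9], 0.25)]
specimen_red [([418.3, 257.4, 13.8, 16.2], 0.46)]
specimen_green [([300.0, 236.3, 15.6, 12.4], 0.46)]
lens_tube [([338.2, 216.8, 20.7, 26.7], 0.8), ([349.9, 243.2, 148.8, 92.6], 0.38)]
```

Run:
```python
import cv2
a=cv2.imread('pics/top0.png')[110:350,300:620]; cv2.imwrite('pics/top0c.png',cv2.resize(a,None,fx=2.5,fy=2.5,interpolation=cv2.INTER_CUBIC))
a=cv2.imread('pics/side0.png')[160:310,250:450]; cv2.imwrite('pics/side0c.png',cv2.resize(a,None,fx=4,fy=4,interpolation=cv2.INTER_CUBIC))
```

```text
(no output)
```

View pics/top0c.png

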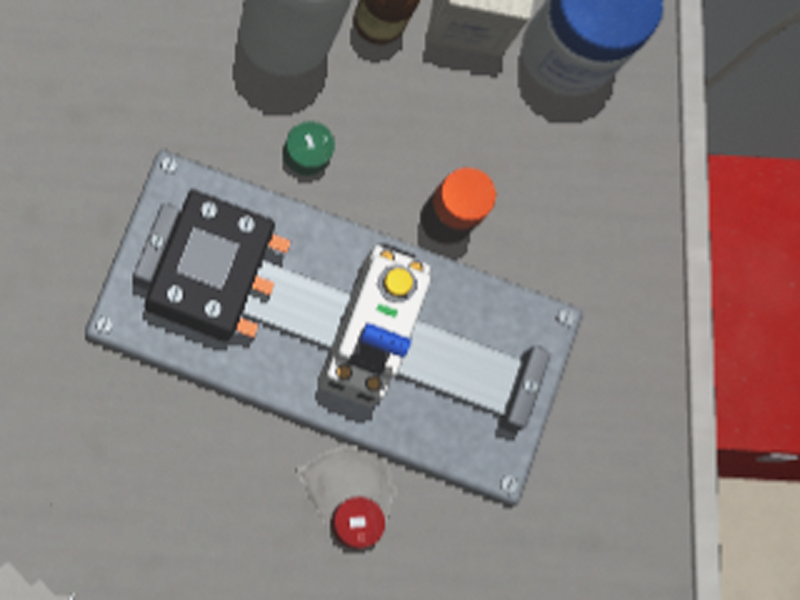

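View pics/side0c.png

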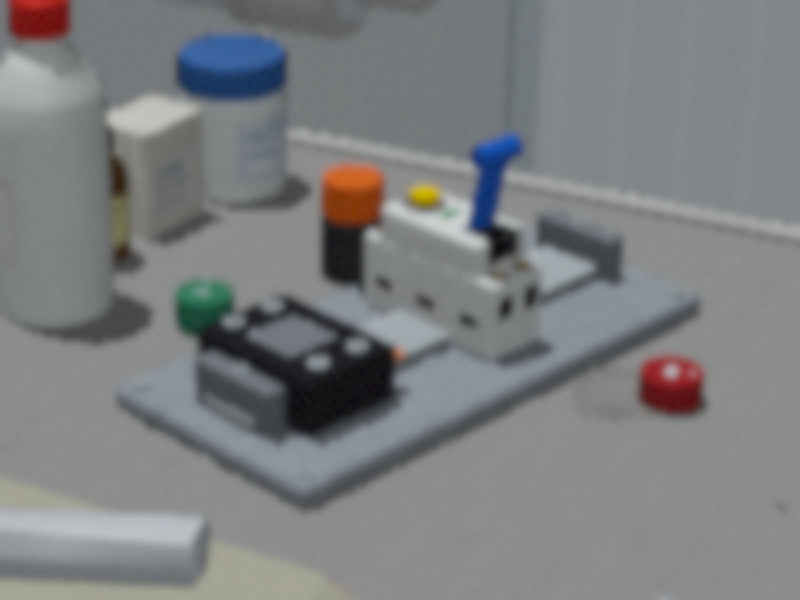

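```bash
cat > pose.py <<'E'
from h import *
from plant import env
from scipy.optimize import least_squares
def bw(p,P): # board->world
    c,s=np.cos(p[2]),np.sin(p[2]); P=np.atleast_2d(P)
    return np.c_[p[0]+c*P[:,0]-s*P[:,1], p[1]+s*P[:,0]+c*P[:,1], P[:,2]]
E
python3 - <<'E'
from pose import *
t=env.grab_frame('top'); s=env.grab_frame('side')
tc=lambda u,v:(u/2.5+300-.3,v/2.5+110-.3); sc=lambda u,v:(u/4+250-.4,v/4+160-.4)
cor=np.array([[65,140,12],[65,-140,12],[-65,-140,12],[-65,140,12.]])/1e3
tp=np.array([tc(162,150),tc(582,312),tc(515,505),tc(88,340)])
sp=np.array([sc(700,297),sc(305,503),sc(120,392)]); 
def br(y): return np.array([[19,y,77],[-16-48*np.sin(.17),y,63+48*np.cos(.17)]])/1e3+0
def B(y): a=np.array([[.019,0,.077],[-.016-.048*np.sin(.17),0,.063+.048*np.cos(.17)]]); a[:,1]=y; return a
tb=np.array([tc(399,280),tc(386,340)]); sb=np.array([sc(424,194),sc(497,150)])
def f(x):
    return np.r_[(proj(t,bw(x,cor))-tp).ravel(),(proj(s,bw(x,cor[[2,3,0]]))-sp).ravel(),(proj(t,bw(x,B(x[3])))-tb).ravel(),(proj(s,bw(x,B(x[3])))-sb).ravel()]
r=least_squares(f,[.45,-.1,-.37,-.02],loss='soft_l1'); p=r.x
print(p, f(p).reshape(-1,2).round(1).tolist())
home=.037
print('travel',p[3]-home+.095)
print('yaw deg',np.degrees(p[2]))
print(bw(p,[[0,p[3],.07],[0,home,.07],[.019,home,.077],[-.063,home,.072],[0,p[3]-.018-.011,.0]]).round(4))
for n,f_,u,v,z in [('red',t,*tc(358,522),.016),('green',t,*tc(310,146),.019),('lens',t,*tc(467,195),.056)]: print(n,atz(f_,u,v,z).round(3))
E
```

```text
[ 0.56739308 -0.08643323 -0.31631399 -0.02126232] [[-2.1, -0.2], [1.0, -1.1], [1.6, 1.1], [-2.7, -0.5], [0.7, -0.7], [0.2, -2.3], [-2.4, -0.9], [-0.1, 1.5], [-0.0, 0.5], [0.0, -0.3], [-0.7, 0.8]]
travel 0.03673767928072819
yaw deg -18.12345649140202
[[ 0.5608 -0.1066  0.07  ]
 [ 0.5789 -0.0513  0.07  ]
 [ 0.597  -0.0572  0.077 ]
 [ 0.519  -0.0317  0.072 ]
 [ 0.5518 -0.1342  0.    ]]
red [ 0.448 -0.103  0.016]
green [ 0.678 -0.068  0.019]
lens [ 0.641 -0.157  0.056]
```

```bash
cat > go.py <<'E'
from pose import *
p=np.array([0.56739,-0.08643,-0.31631])
def inb():
    s=env.state(); M=R.from_quat(np.roll(s['tcp_rot'],-1)).as_matrix()
    d=np.array(s['tool_pos']); c,sn=np.cos(p[2]),np.sin(p[2])
    q=np.array([[c,sn],[-sn,c]])@(d[:2]-p[:2])
    return np.r_[q,d[2]-.173],M,s
def d(*targets,yaw=None):
    q,M,s=inb(); print('t',round(float(s['time_s']),2),'tip board mm',(q*1e3).round(1),'F',np.round(s['force'],1),'w',round(float(s['grip_width']),2))
    B=R.from_euler('z',p[2]).as_matrix(); print('tool in board',(B.T@M).round(3).tolist())
    for t in targets:
        w=B@(np.array(t)-q); print(t,'->',(M.T@w/.2).round(4))
    if yaw is not None: # tool x to board dir angle yaw
        Rt=B@R.from_euler('z',yaw).as_matrix()@np.diag([1,-1,-1.])
        print('rot',(R.from_matrix(M.T@Rt).as_rotvec()/2/np.pi).round(4))
E
python3 - <<'E'
from go import *
d((.004,-.080,.15),(.004,-.080,.057),yaw=np.pi/2)
t=(np.array([.641,-.157])-p[:2]); c,s=np.cos(p[2]),np.sin(p[2]); print('lens',[[c,s],[-s,c]]@t)
E
```

```text
t 0.9 tip board mm [ -59.8 -613.2  231.7] F [-0.3  0.3  0.6] w 1.0
tool in board [[0.716, 0.698, -0.0], [0.698, -0.716, -0.0], [-0.0, 0.0, -1.0]]
(0.004, -0.08, 0.15) -> [ 2.0904 -1.6855  0.4084]
(0.004, -0.08, 0.057) -> [ 2.0904 -1.6855  0.8734]
rot [-0.     0.    -0.127]
lens [ 0.09190981 -0.04417175]
```

Emit:
step_arm:
  deltas:
    - {"tx": 1, "ty": -0.81, "jaw": 0}
    - {"tx": 1, "ty": -0.81, "jaw": 0}
    - {"tx": 1, "ty": -0.81, "jaw": 0}
    - {"tx": 1, "ty": -0.81, "jaw": 0}
    - {"tx": 1, "ty": -0.81, "jaw": 0}
    - {"tx": 1, "ty": -0.81, "jaw": 0}
    - {"tx": 1, "ty": -0.81, "jaw": 0}

```text
validation failed for argument at $.de...
```

Emit:
step_arm:
  deltas:
    - {"tx": 1, "ty": -0.81, "wz": -0.127, "jaw": 0}
    - {"tx": 1, "ty": -0.81, "wz": -0.127, "jaw": 0}
    - {"tx": 1, "ty": -0.81, "wz": -0.127, "jaw": 0}
    - {"tx": 1, "ty": -0.81, "wz": -0.127, "jaw": 0}
    - {"tx": 1, "ty": -0.81, "wz": -0.127, "jaw": 0}
    - {"tx": 1, "ty": -0.81, "wz": -0.127, "jaw": 0}
    - {"tx": 1, "ty": -0.81, "wz": -0.127, "jaw": 0}
    - {"tx": 1, "ty": -0.81, "wz": -0.127, "jaw": 0}

```text
validation failed for argument at $.de...
```

Run:
```python
from go import *
d((.004,-.080,.15),(.004,-.080,.057),yaw=np.pi/2)
```

```text
t 0.9 tip board mm [ -59.8 -613.2  231.7] F [-0.3  0.3  0.6] w 1.0
tool in board [[0.716, 0.698, -0.0], [0.698, -0.716, -0.0], [-0.0, 0.0, -1.0]]
(0.004, -0.08, 0.15) -> [ 2.0904 -1.6855  0.4084]
(0.004, -0.08, 0.057) -> [ 2.0904 -1.6855  0.8734]
rot [-0.     0.    -0.127]
```

Probably every key is required.

Emit:
step_arm:
  deltas:
    - {"tx": 1, "ty": -0.81, "tz": 0, "wx": 0, "wy": 0, "wz": 0, "jaw": 0}
    - {"tx": 1, "ty": -0.81, "tz": 0, "wx": 0, "wy": 0, "wz": 0, "jaw": 0}
    - {"tx": 1, "ty": -0.81, "tz": 0, "wx": 0, "wy": 0, "wz": 0, "jaw": 0}
    - {"tx": 1, "ty": -0.81, "tz": 0, "wx": 0, "wy": 0, "wz": 0, "jaw": 0}
    - {"tx": 1, "ty": -0.81, "tz": 0, "wx": 0, "wy": 0, "wz": 0, "jaw": 0}
    - {"tx": 1, "ty": -0.81, "tz": 0, "wx": 0, "wy": 0, "wz": 0, "jaw": 0}
    - {"tx": 1, "ty": -0.81, "tz": 0, "wx": 0, "wy": 0, "wz": 0, "jaw": 0}

```text
time_s: 1.48
tool_pos: [0.4315, -0.4103, 0.4049]
tcp_rot: [-0.001, 0.973, 0.23, 0.001]
force: [0.5, 0.6, -0.3]
grip_width: 0.007
gripper_force: 0.0
```

Emit:
step_arm:
  deltas:
    - {"tx": 1, "ty": -0.81, "tz": 0.3, "wx": 0, "wy": 0, "wz": -0.127, "jaw": 0}
    - {"tx": 1, "ty": -0.81, "tz": 0.3, "wx": 0, "wy": 0, "wz": -0.127, "jaw": 0}
    - {"tx": 1, "ty": -0.81, "tz": 0.3, "wx": 0, "wy": 0, "wz": -0.127, "jaw": 0}
    - {"tx": 1, "ty": -0.81, "tz": 0.3, "wx": 0, "wy": 0, "wz": -0.127, "jaw": 0}
    - {"tx": 1, "ty": -0.81, "tz": 0.3, "wx": 0, "wy": 0, "wz": -0.127, "jaw": 0}
    - {"tx": 1, "ty": -0.81, "tz": 0.3, "wx": 0, "wy": 0, "wz": -0.127, "jaw": 0}
    - {"tx": 1, "ty": -0.81, "tz": 0.3, "wx": 0, "wy": 0, "wz": -0.127, "jaw": 0}
    - {"tx": 1, "ty": -0.81, "tz": 0.3, "wx": 0, "wy": 0, "wz": -0.127, "jaw": 0}

```text
time_s: 2.15
tool_pos: [0.5375, -0.1793, 0.344]
tcp_rot: [-0.001, 0.807, 0.591, 0.001]
force: [-0.1, -0.6, -0.5]
grip_width: -0.002
gripper_force: 0.0
```

Run:
```python
from go import *
d((.004,-.080,.15),(.004,-.080,.057),yaw=np.pi/2)
f=env.grab_frame('top'); save(f,'top1.png')
f=env.grab_frame('side'); a=f['img'][90:310,230:520,::-1]; cv2.imwrite('pics/side1.png',cv2.resize(a,None,fx=2.7,fy=2.7,interpolation=cv2.INTER_CUBIC))
```

```text
t 2.15 tip board mm [  0.5 -97.5 171. ] F [-0.1 -0.6 -0.5] w -0.0
tool in board [[-0.009, 1.0, -0.001], [1.0, 0.009, 0.002], [0.002, -0.001, -1.0]]
(0.004, -0.08, 0.15) -> [0.0872 0.0183 0.1052]
(0.004, -0.08, 0.057) -> [0.0861 0.0185 0.5702]
rot [-0.0001 -0.0004  0.0015]
```

View pics/side1.png

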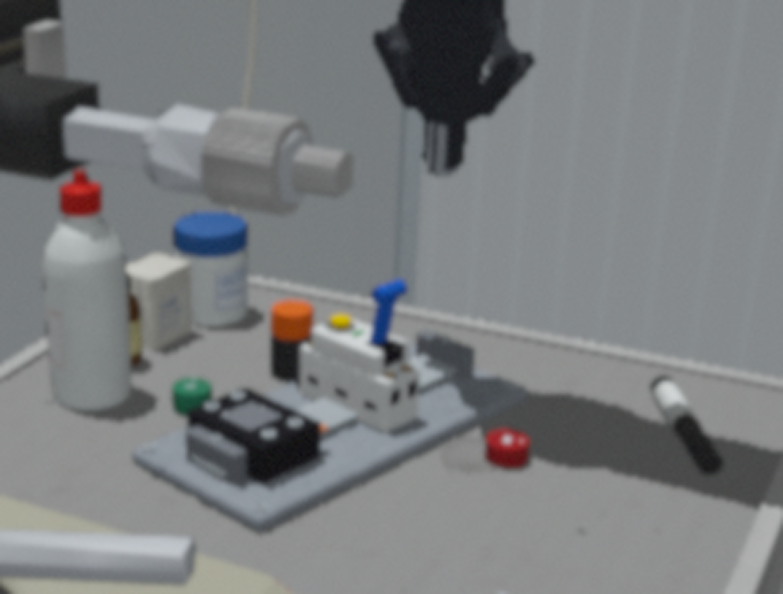

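Emit:
step_arm:
  deltas:
    - {"tx": 0.087, "ty": 0.02, "tz": 0.2, "wx": 0, "wy": 0, "wz": 0.0015, "jaw": 0}
    - {"tx": 0.087, "ty": 0.02, "tz": 0.4, "wx": 0, "wy": 0, "wz": 0.0015, "jaw": 0}
    - {"tx": 0.087, "ty": 0.02, "tz": 0.565, "wx": 0, "wy": 0, "wz": 0.0015, "jaw": 0}
    - {"tx": 0.087, "ty": 0.02, "tz": 0.565, "wx": 0, "wy": 0, "wz": 0.0015, "jaw": 0}
    - {"tx": 0.087, "ty": 0.02, "tz": 0.565, "wx": 0, "wy": 0, "wz": 0.0015, "jaw": 0}
    - {"tx": 0.17, "ty": 0.02, "tz": 0.565, "wx": 0, "wy": 0, "wz": 0.0015, "jaw": 0}
    - {"tx": 0.21, "ty": 0.02, "tz": 0.565, "wx": 0, "wy": 0, "wz": 0.0015, "jaw": 0}
    - {"tx": 0.25, "ty": 0.02, "tz": 0.565, "wx": 0, "wy": 0, "wz": 0.0015, "jaw": 0}

```text
time_s: 2.92
tool_pos: [0.5559, -0.1374, 0.234]
tcp_rot: [0.001, 0.813, 0.583, 0.001]
force: [0.3, -0.3, 0.8]
grip_width: -0.003
gripper_force: 0.0
```

Run:
```python
from go import *
d((.004,-.010,.058),(.004,0,.058),(.004,.009,.058),yaw=np.pi/2)
```

```text
t 2.92 tip board mm [  4.9 -52.   61. ] F [ 0.3 -0.3  0.8] w -0.0
tool in board [[0.01, 1.0, 0.003], [1.0, -0.01, 0.0], [0.0, 0.003, -1.0]]
(0.004, -0.01, 0.058) -> [ 0.21   -0.0069  0.0152]
(0.004, 0, 0.058) -> [ 0.26   -0.0074  0.0152]
(0.004, 0.009, 0.058) -> [ 0.305  -0.0078  0.0152]
rot [ 0.0005 -0.     -0.0016]
```

Emit:
step_arm:
  deltas:
    - {"tx": 0.04, "ty": 0, "tz": 0, "wx": 0, "wy": 0, "wz": 0, "jaw": 0}
    - {"tx": 0.07, "ty": 0, "tz": 0, "wx": 0, "wy": 0, "wz": 0, "jaw": 0}
    - {"tx": 0.1, "ty": 0, "tz": 0, "wx": 0, "wy": 0, "wz": 0, "jaw": 0}
    - {"tx": 0.13, "ty": 0, "tz": 0, "wx": 0, "wy": 0, "wz": 0, "jaw": 0}
    - {"tx": 0.16, "ty": 0, "tz": 0, "wx": 0, "wy": 0, "wz": 0, "jaw": 0}
    - {"tx": 0.19, "ty": 0, "tz": 0, "wx": 0, "wy": 0, "wz": 0, "jaw": 0}
    - {"tx": 0.21, "ty": 0, "tz": 0, "wx": 0, "wy": 0, "wz": 0, "jaw": 0}
    - {"tx": 0.21, "ty": 0, "tz": 0, "wx": 0, "wy": 0, "wz": 0, "jaw": 0}

```text
time_s: 3.58
tool_pos: [0.569, -0.0961, 0.2315]
tcp_rot: [-0.0, 0.812, 0.584, 0.0]
force: [0.2, 0.3, -0.3]
grip_width: 0.004
gripper_force: 0.0
```

Run:
```python
from go import *
d((.004,.009,.058))
f=env.grab_frame('side'); a=f['img'][90:310,230:520,::-1]; cv2.imwrite('pics/side2.png',cv2.resize(a,None,fx=2.7,fy=2.7,interpolation=cv2.INTER_CUBIC))
```

```text
t 3.58 tip board mm [ 4.5 -8.7 58.5] F [ 0.2  0.3 -0.3] w 0.0
tool in board [[0.008, 1.0, -0.0], [1.0, -0.008, 0.001], [0.001, -0.0, -1.0]]
(0.004, 0.009, 0.058) -> [ 0.0886 -0.0032  0.0027]
```

View pics/side2.png

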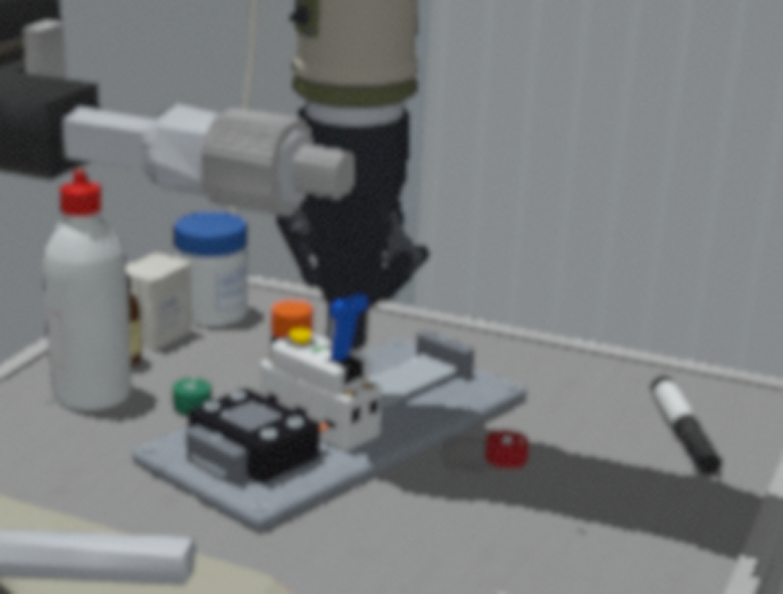

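The breaker has slid with the finger (now at about (310,390)), lever at (348,320) still up. Next I push into the detent.

Emit:
step_arm:
  deltas:
    - {"tx": 0.02, "ty": 0, "tz": 0, "wx": 0, "wy": 0, "wz": 0, "jaw": 0}
    - {"tx": 0.035, "ty": 0, "tz": 0, "wx": 0, "wy": 0, "wz": 0, "jaw": 0}
    - {"tx": 0.05, "ty": 0, "tz": 0, "wx": 0, "wy": 0, "wz": 0, "jaw": 0}
    - {"tx": 0.06, "ty": 0, "tz": 0, "wx": 0, "wy": 0, "wz": 0, "jaw": 0}
    - {"tx": 0.07, "ty": 0, "tz": 0, "wx": 0, "wy": 0, "wz": 0, "jaw": 0}
    - {"tx": 0.07, "ty": 0, "tz": 0, "wx": 0, "wy": 0, "wz": 0, "jaw": 0}

```text
time_s: 4.13
tool_pos: [0.5729, -0.0844, 0.2316]
tcp_rot: [0.0, 0.813, 0.583, -0.0]
force: [0.5, 0.4, -0.2]
grip_width: -0.003
gripper_force: 0.0
```

Emit:
step_arm:
  deltas:
    - {"tx": 0.01, "ty": 0, "tz": 0, "wx": 0, "wy": 0, "wz": 0, "jaw": 0}
    - {"tx": 0.015, "ty": 0, "tz": 0, "wx": 0, "wy": 0, "wz": 0, "jaw": 0}
    - {"tx": 0.015, "ty": 0, "tz": 0, "wx": 0, "wy": 0, "wz": 0, "jaw": 0}

```text
time_s: 4.38
tool_pos: [0.5741, -0.0811, 0.2316]
tcp_rot: [-0.0, 0.812, 0.583, -0.0]
force: [-0.4, -2.5, -0.3]
grip_width: -0.005
gripper_force: 1.2
```

Run:
```python
from go import *
d((.004,.009,.058))
```

```text
t 4.38 tip board mm [ 4.7  7.1 58.6] F [-0.4 -2.5 -0.3] w -0.0
tool in board [[0.009, 1.0, -0.0], [1.0, -0.009, -0.0], [-0.0, -0.0, -1.0]]
(0.004, 0.009, 0.058) -> [ 0.0093 -0.0035  0.0031]
```

Emit:
step_arm:
  deltas:
    - {"tx": 0.01, "ty": 0, "tz": 0, "wx": 0, "wy": 0, "wz": 0, "jaw": 0}
    - {"tx": 0.01, "ty": 0, "tz": 0, "wx": 0, "wy": 0, "wz": 0, "jaw": 0}

```text
time_s: 4.55
tool_pos: [0.5743, -0.0807, 0.2316]
tcp_rot: [0.0, 0.813, 0.583, -0.001]
force: [-1.9, -7.3, 1.6]
grip_width: -0.001
gripper_force: 3.8
```

Emit:
step_arm:
  deltas:
    - {"tx": 0.01, "ty": 0, "tz": 0, "wx": 0, "wy": 0, "wz": 0, "jaw": 0}
    - {"tx": 0.01, "ty": 0, "tz": 0, "wx": 0, "wy": 0, "wz": 0, "jaw": 0}

```text
time_s: 4.72
tool_pos: [0.5745, -0.0803, 0.2316]
tcp_rot: [0.001, 0.813, 0.582, -0.002]
force: [-4.2, -12.1, 2.6]
grip_width: -0.003
gripper_force: 6.4
```

Emit:
step_arm:
  deltas:
    - {"tx": 0.01, "ty": 0, "tz": 0, "wx": 0, "wy": 0, "wz": 0, "jaw": 0}
    - {"tx": 0.01, "ty": 0, "tz": 0, "wx": 0, "wy": 0, "wz": 0, "jaw": 0}

```text
time_s: 4.88
tool_pos: [0.5747, -0.0799, 0.2317]
tcp_rot: [0.001, 0.814, 0.581, -0.003]
force: [-5.4, -17.1, 4.7]
grip_width: 0.001
gripper_force: 9.1
```

Emit:
step_arm:
  deltas:
    - {"tx": -0.07, "ty": 0, "tz": 0, "wx": 0, "wy": 0, "wz": 0, "jaw": 0}
    - {"tx": -0.1, "ty": 0, "tz": 0, "wx": 0, "wy": 0, "wz": 0, "jaw": 0}
    - {"tx": -0.1, "ty": 0, "tz": -0.2, "wx": 0, "wy": 0, "wz": 0, "jaw": 0}
    - {"tx": -0.1, "ty": 0, "tz": -0.4, "wx": 0, "wy": 0, "wz": 0, "jaw": 0}
    - {"tx": -0.1, "ty": 0, "tz": -0.5, "wx": 0, "wy": 0, "wz": 0, "jaw": 0}
    - {"tx": -0.1, "ty": 0, "tz": -0.5, "wx": 0, "wy": 0, "wz": 0, "jaw": 0}

```text
time_s: 5.38
tool_pos: [0.5709, -0.094, 0.3363]
tcp_rot: [0.002, 0.812, 0.583, 0.003]
force: [0.9, 0.1, -0.1]
grip_width: 0.002
gripper_force: 0.0
```

Run:
```python
from go import *
h=.037
d((.019,h,.12),yaw=0); d(yaw=np.pi); print(env.state()['qpos'][[4,5,6]])
f=env.grab_frame('side'); save(f,'side3f.png'); a=f['img'][160:310,250:450,::-1]; cv2.imwrite('pics/side3.png',cv2.resize(a,None,fx=4,fy=4,interpolation=cv2.INTER_CUBIC))
print('expect home: button, tip', ((proj(f,bw(p,[[.019,h,.077],[-.016-.0081,h,.1103]]))-[250,160])*4).round())
g=env.grab_frame('top'); a=g['img'][110:350,300:620,::-1]; cv2.imwrite('pics/top3.png',cv2.resize(a,None,fx=2.5,fy=2.5,interpolation=cv2.INTER_CUBIC))
print('top', ((proj(g,bw(p,[[.019,h,.077],[-.016-.0081,h,.1103]]))-[300,110])*2.5).round())
```

```text
t 5.38 tip board mm [  5.7  -6.1 163.3] F [ 0.9  0.1 -0.1] w 0.0
tool in board [[0.009, 1.0, 0.007], [1.0, -0.009, 0.002], [0.003, 0.007, -1.0]]
(0.019, 0.037, 0.12) -> [0.2153 0.0632 0.2173]
rot [ 0.0006 -0.0012  0.2486]
t 5.38 tip board mm [  5.7  -6.1 163.3] F [ 0.9  0.1 -0.1] w 0.0
tool in board [[0.009, 1.0, 0.007], [1.0, -0.009, 0.002], [0.003, 0.007, -1.0]]
rot [ 0.0012  0.0006 -0.2514]
[ 0.17403012  0.63643762 -0.43615415]
expect home: button, tip [[337. 225.]
 [406. 186.]]
top [[302. 247.]
 [284. 302.]]
```

View pics/side3.png

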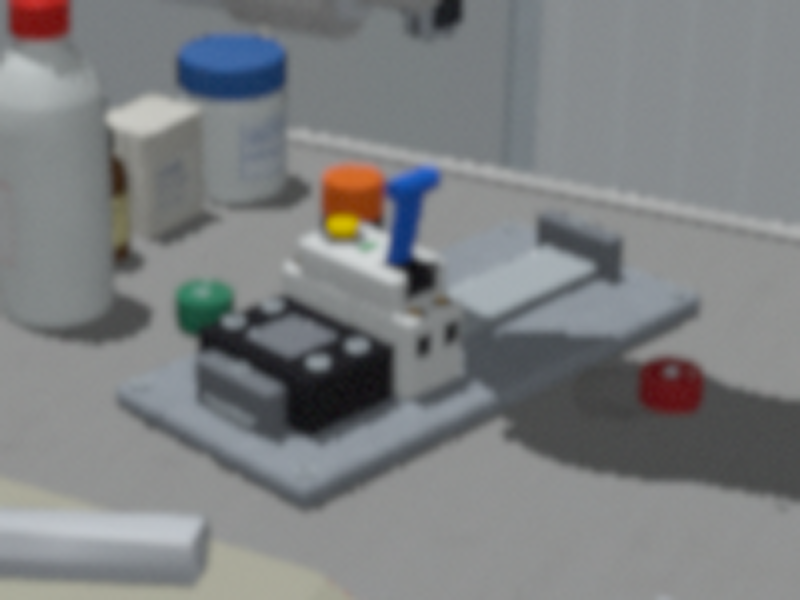

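Breaker sits flush against the black block, with no visible gap; the button is at (342,226), the lever bar at (414,183), and the bystanders are unmoved. I'll triangulate the button and bar.

```bash
cat > tri.py <<'E'
from go import *
def blob(f,lo,hi,win):
    x0,y0,x1,y1=win; h=cv2.cvtColor(f['img'][y0:y1,x0:x1],cv2.COLOR_RGB2HSV); m=cv2.inRange(h,lo,hi)
    n,l,st,c=cv2.connectedComponentsWithStats(m); i=1+np.argmax(st[1:,4]); return c[i]+[x0,y0],st[i],m
def tri(obs):
    A=np.zeros((3,3));b=np.zeros(3)
    for f,u in obs:
        o,dd=ray(f,*u); dd/=np.linalg.norm(dd); P=np.eye(3)-np.outer(dd,dd); A+=P;b+=P@o
    X=np.linalg.solve(A,b); c,s=np.cos(p[2]),np.sin(p[2])
    return X,np.r_[np.array([[c,s],[-s,c]])@(X[:2]-p[:2]),X[2]]
E
python3 - <<'E'
from tri import *
g=env.grab_frame('top'); f=env.grab_frame('side')
Y=((20,120,120),(35,255,255)); Bl=((105,120,60),(130,255,255))
a,sa,_=blob(g,*Y,(380,170,470,270)); b,sb,_=blob(f,*Y,(310,195,350,240))
print('button',a,sa,b,sb,tri([(g,a),(f,b)]))
a,sa,_=blob(g,*Bl,(380,170,470,280)); b,sb,_=blob(f,*Bl,(330,190,380,240)); print('blue',a,sa,b,sb)
for n,fr in(('top',g),('side',f)):
  for q in('lever_tip','button_top'):
    print(n,q,[(np.round(np.array(x['rect'])*[640,480,640,480],1).tolist(),round(x['conf'],2)) for x in env.boxes_of(q,fr)[:1]])
E
```

```text
button [422.42857143 208.37362637] [37 33 11 11 91] [334.95555556 216.02222222] [21 18  9  7 45] (array([ 0.59738462, -0.05982669,  0.07656143]), array([0.02023131, 0.03461369, 0.07656143]))
blue [415.12676056 230.85915493] [ 26  55  19  13 142] [351.61783439 211.85987261] [ 17  12  13  24 157]
top lever_tip [([415.2, 229.3, 18.9, 16.0], 0.54)]
top button_top [([421.1, 207.9, 14.8, 10.2], 0.55)]
side lever_tip [([352.6, 214.3, 9.4, 24.1], 0.57)]
side button_top [([350.0, 248.6, 148.2, 84.3], 0.51)]
```

View pics/top3.png

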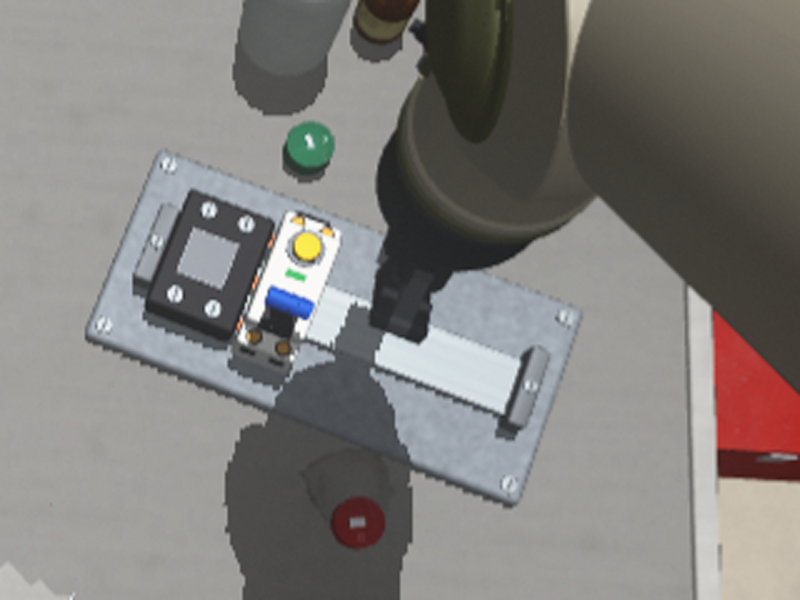

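Run:
```python
from tri import *
g=env.grab_frame('top')
c,s=np.cos(p[2]),np.sin(p[2])
def b(u,v,z):
    X=atz(g,u/2.5+299.7,v/2.5+109.7,z); return (np.array([[c,s],[-s,c]])@(X[:2]-p[:2])*1e3).round(1)
for q in [(192,190),(273,222),(240,339),(147,306)]: print('block',b(*q,.042))
for q in [(168,164),(566,316),(508,484),(103,324)]: print('screw',b(*q,.012))
for q in [(341,233),(289,212)]: print('breaker top',b(*q,.07))
print('button',b(307,246,.077),'bar',b(290,302,.116))
```

```text
block [ 39.  109.2]
block [38. 57.]
block [-36.5  50.8]
block [-37.9 109. ]
screw [ 58.7 130. ]
screw [  56.8 -130.7]
screw [ -54.  -129.5]
screw [-51.6 130.9]
breaker top [37.5 18.8]
breaker top [38.4 51.1]
button [20.8 34.9] bar [-24.1  35.1]
```

Emit:
step_arm:
  deltas:
    - {"tx": 0.1, "ty": 0.03, "tz": 0, "wx": 0, "wy": 0, "wz": 0.12, "jaw": 0}
    - {"tx": 0.21, "ty": 0.07, "tz": 0, "wx": 0, "wy": 0, "wz": 0.12, "jaw": 0}
    - {"tx": 0.21, "ty": 0.07, "tz": 0, "wx": 0, "wy": 0, "wz": 0.2486, "jaw": 0}
    - {"tx": 0.21, "ty": 0.07, "tz": 0, "wx": 0, "wy": 0, "wz": 0.2486, "jaw": 0}
    - {"tx": 0.21, "ty": 0.07, "tz": 0, "wx": 0, "wy": 0, "wz": 0.2486, "jaw": 0}
    - {"tx": 0.21, "ty": 0.07, "tz": 0, "wx": 0, "wy": 0, "wz": 0.2486, "jaw": 0}
    - {"tx": 0.21, "ty": 0.07, "tz": 0, "wx": 0, "wy": 0, "wz": 0.2486, "jaw": 0}
    - {"tx": 0.21, "ty": 0.07, "tz": 0, "wx": 0, "wy": 0, "wz": 0.2486, "jaw": 0}

```text
time_s: 6.5
tool_pos: [0.5963, -0.059, 0.3311]
tcp_rot: [-0.0, 0.993, 0.119, -0.0]
force: [-0.5, 0.4, -0.8]
grip_width: 0.002
gripper_force: 0.0
```

Run:
```python
from go import *
d((.020,.036,.12),yaw=0)
```

```text
t 6.5 tip board mm [ 18.9  35.  158.1] F [-0.5  0.4 -0.8] w 0.0
tool in board [[0.85, 0.528, -0.001], [0.528, -0.85, -0.0], [-0.001, -0.0, -1.0]]
(0.02, 0.036, 0.12) -> [ 0.0074 -0.0013  0.1906]
rot [0.     0.0001 0.0885]
```

Emit:
step_arm:
  deltas:
    - {"tx": 0.007, "ty": 0, "tz": 0.1, "wx": 0, "wy": 0, "wz": 0.0885, "jaw": 0}
    - {"tx": 0.007, "ty": 0, "tz": 0.2, "wx": 0, "wy": 0, "wz": 0.0885, "jaw": 0}
    - {"tx": 0.007, "ty": 0, "tz": 0.28, "wx": 0, "wy": 0, "wz": 0.0885, "jaw": 0}
    - {"tx": 0.007, "ty": 0, "tz": 0.34, "wx": 0, "wy": 0, "wz": 0.0885, "jaw": 0}
    - {"tx": 0.007, "ty": 0, "tz": 0.34, "wx": 0, "wy": 0, "wz": 0.0885, "jaw": 0}
    - {"tx": 0.007, "ty": 0, "tz": 0.34, "wx": 0, "wy": 0, "wz": 0.0885, "jaw": 0}

```text
time_s: 7.0
tool_pos: [0.5974, -0.0584, 0.2622]
tcp_rot: [0.0, 0.988, -0.156, -0.001]
force: [0.2, 0.3, 0.5]
grip_width: 0.002
gripper_force: 0.0
```

Emit:
step_arm:
  deltas:
    - {"tx": 0, "ty": 0, "tz": 0.02, "wx": 0, "wy": 0, "wz": 0, "jaw": 0}
    - {"tx": 0, "ty": 0, "tz": 0.04, "wx": 0, "wy": 0, "wz": 0, "jaw": 0}
    - {"tx": 0, "ty": 0, "tz": 0.06, "wx": 0, "wy": 0, "wz": 0, "jaw": 0}
    - {"tx": 0, "ty": 0, "tz": 0.06, "wx": 0, "wy": 0, "wz": 0, "jaw": 0}

```text
time_s: 7.33
tool_pos: [0.5974, -0.059, 0.251]
tcp_rot: [-0.0, 0.988, -0.154, -0.0]
force: [0.3, -0.0, -0.1]
grip_width: -0.005
gripper_force: 0.0
```

Run:
```python
from go import *
d((.020,.036,.072),yaw=0)
```

```text
t 7.33 tip board mm [20.  35.5 78. ] F [ 0.3 -0.  -0.1] w -0.01
tool in board [[1.0, 0.006, -0.001], [0.006, -1.0, -0.0], [-0.001, 0.0, -1.0]]
(0.02, 0.036, 0.072) -> [ 0.     -0.0027  0.0301]
rot [0.     0.0001 0.001 ]
```

Emit:
step_arm:
  deltas:
    - {"tx": 0, "ty": 0, "tz": 0.01, "wx": 0, "wy": 0, "wz": 0, "jaw": 0}
    - {"tx": 0, "ty": 0, "tz": 0.02, "wx": 0, "wy": 0, "wz": 0, "jaw": 0}
    - {"tx": 0, "ty": 0, "tz": 0.027, "wx": 0, "wy": 0, "wz": 0, "jaw": 0}
    - {"tx": 0, "ty": 0, "tz": 0.027, "wx": 0, "wy": 0, "wz": 0, "jaw": 0}

```text
time_s: 7.67
tool_pos: [0.5977, -0.059, 0.2463]
tcp_rot: [0.0, 0.988, -0.155, 0.0]
force: [-1.0, -0.2, 3.4]
grip_width: 0.002
gripper_force: 1.9
```

Run:
```python
from tri import *
d()
f=env.grab_frame('side'); b,sb,_=blob(f,(105,120,60),(130,255,255),(330,185,390,250)); print(b,sb)
```

```text
t 7.67 tip board mm [20.2 35.5 73.3] F [-1.  -0.2  3.4] w 0.0
tool in board [[1.0, 0.006, 0.0], [0.006, -1.0, 0.0], [0.0, -0.0, -1.0]]
[362.80555556 230.59259259] [ 23  42  21   9 108]
```

Emit:
step_arm:
  deltas:
    - {"tx": 0, "ty": 0, "tz": -0.15, "wx": 0, "wy": 0, "wz": 0, "jaw": 0}
    - {"tx": 0, "ty": 0, "tz": -0.35, "wx": 0, "wy": 0, "wz": 0, "jaw": 0.3}
    - {"tx": -0.2, "ty": 0, "tz": -0.4, "wx": 0, "wy": 0, "wz": 0, "jaw": 0.6}
    - {"tx": -0.4, "ty": 0, "tz": -0.4, "wx": 0, "wy": 0, "wz": 0, "jaw": 0.6}
    - {"tx": -0.6, "ty": 0, "tz": -0.4, "wx": 0, "wy": 0, "wz": 0, "jaw": 0.6}
    - {"tx": -0.8, "ty": 0, "tz": -0.4, "wx": 0, "wy": 0, "wz": 0, "jaw": 0.6}
    - {"tx": -0.9, "ty": 0, "tz": -0.4, "wx": 0, "wy": 0, "wz": 0, "jaw": 0.6}
    - {"tx": -0.9, "ty": 0, "tz": -0.4, "wx": 0, "wy": 0, "wz": 0, "jaw": 0.6}

```text
time_s: 8.38
tool_pos: [0.4217, -0.003, 0.3264]
tcp_rot: [-0.0, 0.988, -0.154, -0.002]
force: [-0.4, 0.4, -0.3]
grip_width: 0.6
gripper_force: 0.0
```

Run:
```python
from tri import *
d((-.063,.036,.10),(-.063,.036,.057))
g=env.grab_frame('top'); f=env.grab_frame('side')
print('proj top',proj(g,bw(p,[[-.063,.035,.0725]])),'side',proj(f,bw(p,[[-.063,.035,.0725]])))
for n,fr,w in(('top',g,(380,200,470,290)),('side',f,(330,185,400,260))):
    print(n,blob(fr,(105,120,60),(130,255,255),w)[:2],blob(fr,(20,120,120),(35,255,255),w)[0])
    print([(np.round(np.array(x['rect'])*[640,480,640,480],1).tolist(),round(x['conf'],2)) for x in env.boxes_of('lever_tip',fr)[:1]])
A=cv2.resize(g['img'][150:300,330:490,::-1],(640,600),interpolation=cv2.INTER_CUBIC); cv2.imwrite('pics/top4.png',A)
```

```text
t 8.38 tip board mm [-164.4   34.   153.4] F [-0.4  0.4 -0.3] w 0.6
tool in board [[1.0, 0.007, -0.004], [0.007, -1.0, -0.0], [-0.004, 0.0, -1.0]]
(-0.063, 0.036, 0.1) -> [ 0.5082 -0.0064  0.2646]
(-0.063, 0.036, 0.057) -> [ 0.5091 -0.0065  0.4796]
proj top [[402.11737835 262.18709538]] side [[367.82324631 231.94357552]]Traceback (most recent call last):
  File "<stdin>", line 6, in <module>
  File "tri.py", line 4, in blob
    n,l,st,c=cv2.connectedComponentsWithStats(m); i=1+np.argmax(st[1:,4]); return c[i]+[x0,y0],st[i],m
                                                      ~~~~~~~~~^^^^^^^^^^
    return _wrapfunc(a, 'argmax', axis=axis, out=out, **kwds)
    return bound(*args, **kwds)
ValueError: attempt to get argmax of an empty sequence
```

The arm hides the lever from the top camera, so I'll use the side view.

Run:
```python
from tri import *
f=env.grab_frame('side')
print(blob(f,(105,120,60),(130,255,255),(330,185,400,260))[:2],blob(f,(20,120,120),(35,255,255),(310,195,350,240))[:2])
print([(np.round(np.array(x['rect'])*[640,480,640,480],1).tolist(),round(x['conf'],2)) for x in env.boxes_of('lever_tip',f)[:1]])
for y in(.033,.035,.037):
    ends=[[-.063,y+.013,.0725],[-.063,y-.013,.0725]]; print(y,'bar ends in crop',((proj(f,bw(p,ends))-[290,150])*5).round().tolist())
cv2.imwrite('pics/side4.png',cv2.resize(f['img'][150:270,290:450,::-1],(800,600),interpolation=cv2.INTER_CUBIC))
```

```text
(array([362.87603306, 230.14049587]), array([ 23,  42,  21,   9, 121], dtype=int32)) (array([335.16666667, 215.91666667]), array([21, 18,  9,  7, 48], dtype=int32))
[([364.6, 230.7, 19.0, 11.9], 0.45)]
0.033 bar ends in crop [[368.0, 419.0], [417.0, 397.0]]
0.035 bar ends in crop [[364.0, 421.0], [413.0, 399.0]]
0.037 bar ends in crop [[361.0, 423.0], [410.0, 400.0]]
```

View pics/side4.png

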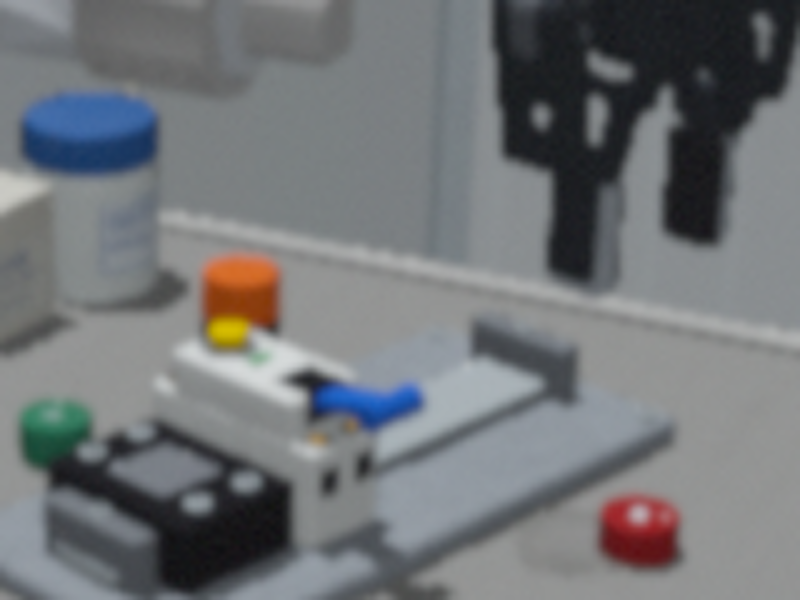

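Run:
```python
from tri import *
f=env.grab_frame('side'); q,_,_=inb()
for dz in(0,.006): print(((proj(f,bw(p,[q+[0,0.033,dz],q+[0,-0.033,dz],q+[0,0,dz]]))-[290,150])*5).round().tolist())
```

```text
[[559.0, 303.0], [687.0, 247.0], [625.0, 275.0]]
[[561.0, 286.0], [689.0, 230.0], [626.0, 257.0]]
```

Emit:
step_arm:
  deltas:
    - {"tx": 0.2, "ty": -0.006, "tz": 0.1, "wx": 0, "wy": 0, "wz": 0, "jaw": 0.6}
    - {"tx": 0.38, "ty": -0.01, "tz": 0.18, "wx": 0, "wy": 0, "wz": 0, "jaw": 0.6}
    - {"tx": 0.505, "ty": -0.01, "tz": 0.25, "wx": 0, "wy": 0, "wz": 0, "jaw": 0.6}
    - {"tx": 0.505, "ty": -0.01, "tz": 0.3, "wx": 0, "wy": 0, "wz": 0, "jaw": 0.6}
    - {"tx": 0.505, "ty": -0.01, "tz": 0.4, "wx": 0, "wy": 0, "wz": 0, "jaw": 0.6}
    - {"tx": 0.505, "ty": -0.01, "tz": 0.48, "wx": 0, "wy": 0, "wz": 0, "jaw": 0.6}
    - {"tx": 0.505, "ty": -0.01, "tz": 0.48, "wx": 0, "wy": 0, "wz": 0, "jaw": 0.6}
    - {"tx": 0.505, "ty": -0.01, "tz": 0.48, "wx": 0, "wy": 0, "wz": 0, "jaw": 0.6}

```text
time_s: 9.3
tool_pos: [0.5232, -0.0333, 0.2295]
tcp_rot: [0.0, 0.988, -0.155, -0.001]
force: [0.2, 0.1, -0.1]
grip_width: 0.599
gripper_force: 0.0
```

Run:
```python
from tri import *
d((-.063,.036,.057),yaw=0)
f=env.grab_frame('side')
cv2.imwrite('pics/side5.png',cv2.resize(f['img'][150:270,290:450,::-1],(800,600),interpolation=cv2.INTER_CUBIC))
```

```text
t 9.3 tip board mm [-58.5  36.7  56.5] F [ 0.2  0.1 -0.1] w 0.6
tool in board [[1.0, 0.005, -0.002], [0.005, -1.0, -0.001], [-0.002, 0.001, -1.0]]
(-0.063, 0.036, 0.057) -> [-0.0223  0.0036 -0.0026]
rot [0.0001 0.0003 0.0008]
```

View pics/side5.png

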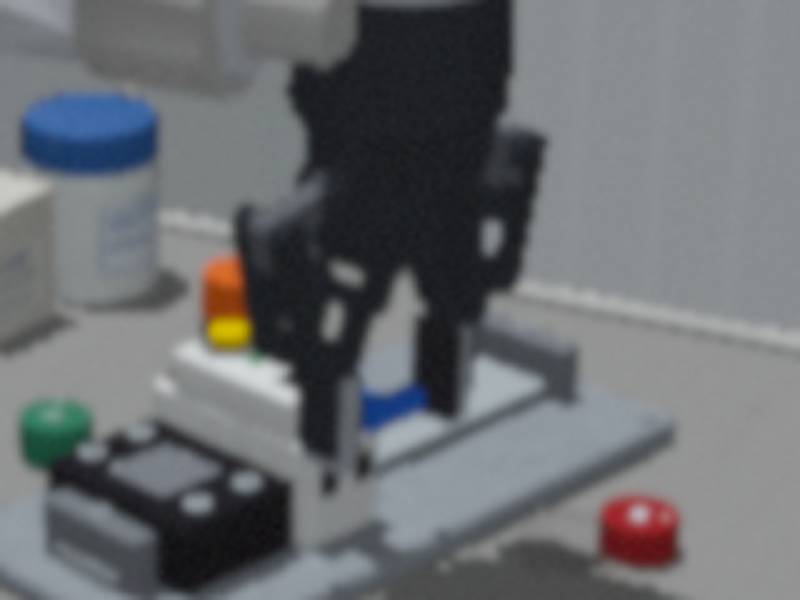

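The bar (360–428, 405) stands between the fingers. I shift x back 4.5 mm, then close.

Emit:
step_arm:
  deltas:
    - {"tx": -0.022, "ty": 0.003, "tz": 0, "wx": 0, "wy": 0, "wz": 0, "jaw": 0.6}
    - {"tx": -0.022, "ty": 0.003, "tz": 0, "wx": 0, "wy": 0, "wz": 0, "jaw": 0.4}
    - {"tx": -0.022, "ty": 0.003, "tz": 0, "wx": 0, "wy": 0, "wz": 0, "jaw": 0.33}
    - {"tx": -0.022, "ty": 0.003, "tz": 0, "wx": 0, "wy": 0, "wz": 0, "jaw": 0.3}
    - {"tx": -0.022, "ty": 0.003, "tz": 0, "wx": 0, "wy": 0, "wz": 0, "jaw": 0.2}
    - {"tx": -0.022, "ty": 0.003, "tz": 0, "wx": 0, "wy": 0, "wz": 0, "jaw": 0.2}

```text
time_s: 9.85
tool_pos: [0.5186, -0.032, 0.2309]
tcp_rot: [-0.0, 0.988, -0.155, 0.0]
force: [-2.2, 1.3, 6.8]
grip_width: 0.283
gripper_force: 58.5
```

Run:
```python
from tri import *
d()
q,_,_=inb()
# arc shifts (board x,z) from dropped lean 1.37
for l in (1.37,1.2,1.0,.8,.6,.4,.2,.07,.03,0): print(l,round(-.048*(np.sin(l)-np.sin(1.37))/.2,3),round(-.048*(np.cos(l)-np.cos(1.37))/.2,3))
```

```text
t 9.85 tip board mm [-63.3  36.6  57.9] F [-2.2  1.3  6.8] w 0.28
tool in board [[1.0, 0.006, 0.001], [0.006, -1.0, 0.0], [0.001, -0.0, -1.0]]
1.37 -0.0 -0.0
1.2 0.011 -0.039
1.0 0.033 -0.082
0.8 0.063 -0.119
0.6 0.1 -0.15
0.4 0.142 -0.173
0.2 0.187 -0.187
0.07 0.218 -0.192
0.03 0.228 -0.192
0 0.235 -0.192
```

Emit:
step_arm:
  deltas:
    - {"tx": 0.011, "ty": 0, "tz": -0.039, "wx": 0, "wy": 0, "wz": 0, "jaw": 0.2}
    - {"tx": 0.033, "ty": 0, "tz": -0.082, "wx": 0, "wy": 0, "wz": 0, "jaw": 0.2}
    - {"tx": 0.063, "ty": 0, "tz": -0.119, "wx": 0, "wy": 0, "wz": 0, "jaw": 0.2}
    - {"tx": 0.1, "ty": 0, "tz": -0.15, "wx": 0, "wy": 0, "wz": 0, "jaw": 0.2}
    - {"tx": 0.142, "ty": 0, "tz": -0.173, "wx": 0, "wy": 0, "wz": 0, "jaw": 0.2}
    - {"tx": 0.187, "ty": 0, "tz": -0.187, "wx": 0, "wy": 0, "wz": 0, "jaw": 0.2}
    - {"tx": 0.218, "ty": 0, "tz": -0.192, "wx": 0, "wy": 0, "wz": 0, "jaw": 0.2}
    - {"tx": 0.225, "ty": 0, "tz": -0.192, "wx": 0, "wy": 0, "wz": 0, "jaw": 0.2}

```text
time_s: 10.52
tool_pos: [0.5625, -0.046, 0.2698]
tcp_rot: [-0.0, 0.988, -0.155, 0.001]
force: [0.5, 0.7, 0.3]
grip_width: 0.201
gripper_force: 0.0
```

Run:
```python
from tri import *
d()
f=env.grab_frame('side'); print(blob(f,(105,120,60),(130,255,255),(310,170,400,260))[:2])
```

```text
t 10.52 tip board mm [-17.2  36.9  96.8] F [0.5 0.7 0.3] w 0.2
tool in board [[1.0, 0.006, 0.002], [0.006, -1.0, 0.001], [0.002, -0.001, -1.0]]
(array([314.78321678, 176.11888112]), array([  0,   0,  12,  14, 143], dtype=int32))
```

Run:
```python
from tri import *
f=env.grab_frame('side'); print(blob(f,(105,120,60),(130,255,255),(330,185,400,260))[:2],blob(f,(20,120,120),(35,255,255),(310,195,350,240))[:2])
cv2.imwrite('pics/side6.png',cv2.resize(f['img'][150:270,290:450,::-1],(800,600),interpolation=cv2.INTER_CUBIC))
```

```text
(array([363.68269231, 230.05769231]), array([ 24,  42,  21,   8, 104], dtype=int32)) (array([335.88888889, 215.4       ]), array([22, 18,  9,  6, 45], dtype=int32))
```

View pics/side6.png

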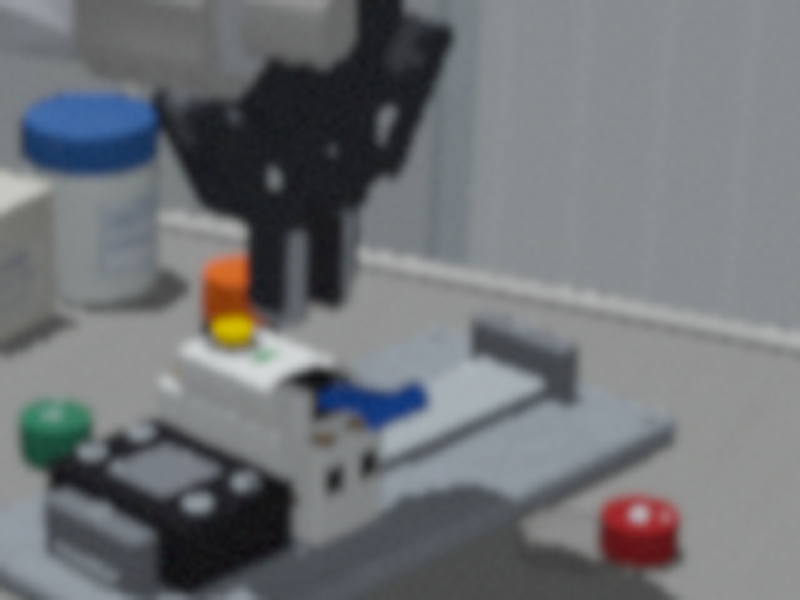

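The lever slipped out of the grip and lies dropped at (370,400); the bystanders are untouched. The breaker may have been dragged about 1–2 mm, so I'll reseat it first and then lift the lever with tilted, closed fingers under the bar.

Emit:
step_arm:
  deltas:
    - {"tx": 0.1, "ty": 0.15, "tz": -0.03, "wx": 0, "wy": 0, "wz": 0, "jaw": 0}
    - {"tx": 0.1, "ty": 0.32, "tz": -0.03, "wx": 0, "wy": 0, "wz": 0, "jaw": 0}
    - {"tx": 0.1, "ty": 0.36, "tz": 0.05, "wx": 0, "wy": 0, "wz": 0, "jaw": 0}
    - {"tx": 0.1, "ty": 0.36, "tz": 0.19, "wx": 0, "wy": 0, "wz": 0, "jaw": 0}
    - {"tx": 0.1, "ty": 0.36, "tz": 0.19, "wx": 0, "wy": 0, "wz": 0, "jaw": 0}
    - {"tx": 0.1, "ty": 0.25, "tz": 0.19, "wx": 0, "wy": 0, "wz": 0, "jaw": 0}
    - {"tx": 0.1, "ty": 0.2, "tz": 0.19, "wx": 0, "wy": 0, "wz": 0, "jaw": 0}
    - {"tx": 0.1, "ty": 0.2, "tz": 0.19, "wx": 0, "wy": 0, "wz": 0, "jaw": 0}

```text
time_s: 11.28
tool_pos: [0.5695, -0.0868, 0.2311]
tcp_rot: [-0.001, 0.988, -0.152, 0.0]
force: [-0.2, 0.4, -0.3]
grip_width: 0.003
gripper_force: 0.0
```

Run:
```python
from tri import *
d((.004,.0045,.058))
```

```text
t 11.28 tip board mm [ 2.2  0.3 58.1] F [-0.2  0.4 -0.3] w 0.0
tool in board [[1.0, 0.01, 0.0], [0.01, -1.0, 0.002], [0.0, -0.002, -1.0]]
(0.004, 0.0045, 0.058) -> [ 0.0094 -0.021   0.0007]
```

Emit:
step_arm:
  deltas:
    - {"tx": 0, "ty": -0.01, "tz": 0, "wx": 0, "wy": 0, "wz": 0, "jaw": 0}
    - {"tx": 0, "ty": -0.02, "tz": 0, "wx": 0, "wy": 0, "wz": 0, "jaw": 0}
    - {"tx": 0, "ty": -0.02, "tz": 0, "wx": 0, "wy": 0, "wz": 0, "jaw": 0}

```text
time_s: 11.53
tool_pos: [0.5696, -0.0861, 0.2312]
tcp_rot: [0.0, 0.988, -0.155, 0.0]
force: [-0.7, 0.8, 0.1]
grip_width: -0.003
gripper_force: 0.0
```

Emit:
step_arm:
  deltas:
    - {"tx": 0, "ty": -0.01, "tz": 0, "wx": 0, "wy": 0, "wz": 0, "jaw": 0}
    - {"tx": 0, "ty": -0.02, "tz": 0, "wx": 0, "wy": 0, "wz": 0, "jaw": 0}
    - {"tx": 0, "ty": -0.02, "tz": 0, "wx": 0, "wy": 0, "wz": 0, "jaw": 0}

```text
time_s: 11.78
tool_pos: [0.5707, -0.0827, 0.2308]
tcp_rot: [0.0, 0.988, -0.155, 0.0]
force: [1.1, -0.6, -0.5]
grip_width: 0.003
gripper_force: 0.2
```

Emit:
step_arm:
  deltas:
    - {"tx": 0, "ty": -0.01, "tz": 0, "wx": 0, "wy": 0, "wz": 0, "jaw": 0}
    - {"tx": 0, "ty": -0.02, "tz": 0, "wx": 0, "wy": 0, "wz": 0, "jaw": 0}
    - {"tx": 0, "ty": -0.02, "tz": 0, "wx": 0, "wy": 0, "wz": 0, "jaw": 0}

```text
time_s: 12.03
tool_pos: [0.571, -0.0817, 0.2308]
tcp_rot: [0.002, 0.988, -0.156, -0.0]
force: [-3.4, -11.3, 2.4]
grip_width: 0.006
gripper_force: 5.9
```

Run:
```python
from tri import *
d()
f=env.grab_frame('side'); print(blob(f,(105,120,60),(130,255,255),(330,185,400,260))[:2],blob(f,(20,120,120),(35,255,255),(310,195,350,240))[:2])
```

```text
t 12.03 tip board mm [ 2.   5.7 57.8] F [ -3.4 -11.3   2.4] w 0.01
tool in board [[1.0, 0.002, 0.0], [0.002, -1.0, -0.004], [0.0, 0.004, -1.0]]
(array([362.4       , 230.40909091]), array([ 23,  42,  21,   9, 110], dtype=int32)) (array([335.08510638, 215.91489362]), array([21, 18,  9,  7, 47], dtype=int32))
```

Emit:
step_arm:
  deltas:
    - {"tx": 0, "ty": 0.05, "tz": 0, "wx": 0, "wy": 0, "wz": 0, "jaw": 0}
    - {"tx": 0, "ty": 0.08, "tz": -0.2, "wx": 0, "wy": 0, "wz": 0, "jaw": 0}
    - {"tx": -0.1, "ty": 0.08, "tz": -0.4, "wx": 0, "wy": 0, "wz": 0, "jaw": 0}
    - {"tx": -0.3, "ty": 0, "tz": -0.5, "wx": 0, "wy": 0, "wz": 0, "jaw": 0}
    - {"tx": -0.5, "ty": -0.1, "tz": -0.5, "wx": 0, "wy": 0, "wz": 0, "jaw": 0}
    - {"tx": -0.7, "ty": -0.16, "tz": -0.5, "wx": 0, "wy": 0, "wz": 0, "jaw": 0}
    - {"tx": -0.85, "ty": -0.16, "tz": -0.5, "wx": 0, "wy": 0, "wz": 0, "jaw": 0}
    - {"tx": -0.85, "ty": -0.16, "tz": -0.5, "wx": 0, "wy": 0, "wz": 0, "jaw": 0}

```text
time_s: 12.75
tool_pos: [0.4129, 0.0059, 0.3304]
tcp_rot: [-0.0, 0.988, -0.153, -0.004]
force: [-1.6, -0.1, -0.2]
grip_width: 0.0
gripper_force: 0.0
```

```bash
cat > lift.py <<'E'
from tri import *
B=R.from_euler('z',p[2]).as_matrix()
def tcp(C,th,e,gap=0):
    n=np.array([np.cos(th),0,np.sin(th)]); dd=np.array([np.sin(th),0,-np.cos(th)])
    return np.array(C)-(.017+gap)*n+(e-.173)*dd
def show(th,items):
    q,M,s=inb(); q=q+[0,0,.173]; F=R.from_matrix(B.T@M)
    print('t',s['time_s'],'tcp board',q.round(4),'F',np.round(s['force'],1))
    Rt=B@np.array([[np.cos(th),0,np.sin(th)],[0,-1,0],[np.sin(th),0,-np.cos(th)]])
    print('rot',(R.from_matrix(M.T@Rt).as_rotvec()/2/np.pi).round(4))
    for t in items: print((M.T@B@(t-q)/.2).round(4), t.round(3))
def arc(l,y=.037): return np.array([-.016-.048*np.sin(l),y,.063+.048*np.cos(l)])
E
python3 - <<'E'
from lift import *
th=np.radians(45)
C=arc(1.37); show(th,[tcp(C,th,-.02,.03),tcp(C,th,-.02,.012),tcp(C,th,.008,.012)])
print(env.state()['qpos'].round(2))
E
```

```text
t 12.75 tcp board [-0.1756  0.0397  0.3304] F [-1.6 -0.1 -0.2]
rot [-0.0005  0.1262  0.0014]
[-0.2801  0.0101  0.7753] [-0.233  0.037  0.176]
[-0.217   0.0107  0.7112] [-0.22   0.037  0.189]
[-0.1172  0.0115  0.8095] [-0.2    0.037  0.169]
[-0.34  0.38  0.26  2.37 -0.24  0.42 -1.77]
```

Emit:
step_arm:
  deltas:
    - {"tx": -0.1, "ty": 0.01, "tz": 0, "wx": 0, "wy": 0.06, "wz": 0, "jaw": 0}
    - {"tx": -0.1, "ty": 0.01, "tz": 0, "wx": 0, "wy": 0.06, "wz": 0, "jaw": 0}
    - {"tx": -0.1, "ty": 0.01, "tz": 0, "wx": 0, "wy": 0.06, "wz": 0, "jaw": 0}
    - {"tx": -0.1, "ty": 0.01, "tz": 0, "wx": 0, "wy": 0.126, "wz": 0.001, "jaw": 0}
    - {"tx": -0.1, "ty": 0.01, "tz": 0, "wx": 0, "wy": 0.126, "wz": 0.001, "jaw": 0}
    - {"tx": -0.1, "ty": 0.01, "tz": 0, "wx": 0, "wy": 0.126, "wz": 0.001, "jaw": 0}
    - {"tx": -0.1, "ty": 0.01, "tz": 0, "wx": 0, "wy": 0.126, "wz": 0.001, "jaw": 0}

```text
time_s: 13.33
tool_pos: [0.4166, 0.0143, 0.3695]
tcp_rot: [0.046, 0.965, -0.157, 0.203]
force: [-0.8, -0.2, -0.5]
grip_width: 0.0
gripper_force: 0.0
```

Run:
```python
from lift import *
th=np.radians(45)
C=arc(1.37); show(th,[tcp(C,th,-.02,.03),tcp(C,th,-.02,.012),tcp(C,th,.008,.012)])
print(env.state()['qpos'].round(2)); q,M,s=inb(); print('tilt',np.degrees(np.arccos(-M[2,2])))
```

```text
t 13.3333 tcp board [-0.1747  0.0489  0.3695] F [-0.8 -0.2 -0.5]
rot [0.0044 0.0584 0.0009]
[-0.6587  0.0376  0.7684] [-0.233  0.037  0.176]
[-0.5747  0.0386  0.7362] [-0.22   0.037  0.189]
[-0.5244  0.035   0.8668] [-0.2    0.037  0.169]
[-0.91  0.37  0.9   2.47 -1.03  0.11 -0.99]
tilt 24.01682628214806
```

A forward tilt is not reachable (wrist limit). I'll go back to a vertical tool and grip again, centred better (the last contact puts the breaker at y≈37.5), deeper and slower.

Run:
```python
from lift import *
show(0,[np.array([-.12,.0373,.33]),np.array([-.0635,.0373,.29])])
```

```text
t 13.3333 tcp board [-0.1747  0.0489  0.3695] F [-0.8 -0.2 -0.5]
rot [ 0.0044 -0.0666 -0.0009]
[0.1696 0.0497 0.2931] [-0.12   0.037  0.33 ]
[0.3465 0.0416 0.5905] [-0.064  0.037  0.29 ]
```

Emit:
step_arm:
  deltas:
    - {"tx": 0.17, "ty": 0.05, "tz": 0.1, "wx": 0.0044, "wy": -0.0666, "wz": -0.001, "jaw": 0.6}
    - {"tx": 0.17, "ty": 0.05, "tz": 0.1, "wx": 0.0044, "wy": -0.0666, "wz": -0.001, "jaw": 0.6}
    - {"tx": 0.17, "ty": 0.05, "tz": 0.1, "wx": 0.0044, "wy": -0.0666, "wz": -0.001, "jaw": 0.6}
    - {"tx": 0.17, "ty": 0.05, "tz": 0.2, "wx": 0.0044, "wy": -0.0666, "wz": -0.001, "jaw": 0.6}
    - {"tx": 0.17, "ty": 0.05, "tz": 0.2, "wx": 0.0044, "wy": -0.0666, "wz": -0.001, "jaw": 0.6}

```text
time_s: 13.75
tool_pos: [0.4597, -0.0101, 0.3452]
tcp_rot: [0.001, 0.988, -0.156, -0.003]
force: [-0.5, 0.5, 0.0]
grip_width: 0.6
gripper_force: 0.0
```

Run:
```python
from lift import *
show(0,[np.array([-.0635,.0373,.30]),np.array([-.0635,.0373,.226])]); print(env.state()['qpos'].round(2))
```

```text
t 13.75 tcp board [-0.1261  0.039   0.3452] F [-0.5  0.5  0. ]
rot [0.0003 0.0008 0.0006]
[0.3139 0.0092 0.2243] [-0.064  0.037  0.3  ]
[0.3157 0.0085 0.5943] [-0.064  0.037  0.226]
[-0.77  0.58  1.02  2.29 -0.8   0.7  -1.05]
```

Emit:
step_arm:
  deltas:
    - {"tx": 0.2, "ty": 0.008, "tz": 0.15, "wx": 0.0003, "wy": 0.0008, "wz": 0.0006, "jaw": 0.6}
    - {"tx": 0.31, "ty": 0.008, "tz": 0.22, "wx": 0.0003, "wy": 0.0008, "wz": 0.0006, "jaw": 0.6}
    - {"tx": 0.31, "ty": 0.008, "tz": 0.3, "wx": 0.0003, "wy": 0.0008, "wz": 0.0006, "jaw": 0.6}
    - {"tx": 0.31, "ty": 0.008, "tz": 0.3, "wx": 0.0003, "wy": 0.0008, "wz": 0.0006, "jaw": 0.6}

```text
time_s: 14.08
tool_pos: [0.5165, -0.0314, 0.2848]
tcp_rot: [0.0, 0.987, -0.159, 0.002]
force: [-1.0, 0.2, 0.1]
grip_width: 0.606
gripper_force: 0.0
```

Run:
```python
from lift import *
show(0,[np.array([-.0635,.0373,.226])]); print(env.state()['qpos'].round(2))
```

```text
t 14.0833 tcp board [-0.0655  0.0365  0.2848] F [-1.   0.2  0.1]
rot [-0.     -0.0006 -0.0004]
[ 0.0088 -0.0041  0.2942] [-0.064  0.037  0.226]
[-0.6   0.7   0.86  2.21 -0.94  0.65 -0.93]
```

Emit:
step_arm:
  deltas:
    - {"tx": 0.008, "ty": -0.003, "tz": 0.15, "wx": 0, "wy": -0.0005, "wz": 0, "jaw": 0.6}
    - {"tx": 0.008, "ty": -0.003, "tz": 0.29, "wx": 0, "wy": -0.0005, "wz": 0, "jaw": 0.6}
    - {"tx": 0.008, "ty": -0.003, "tz": 0.29, "wx": 0, "wy": -0.0005, "wz": 0, "jaw": 0.5}
    - {"tx": 0.008, "ty": -0.003, "tz": 0.29, "wx": 0, "wy": -0.0005, "wz": 0, "jaw": 0.4}

```text
time_s: 14.42
tool_pos: [0.5175, -0.0313, 0.2296]
tcp_rot: [-0.001, 0.987, -0.159, 0.0]
force: [0.8, 0.4, 0.3]
grip_width: 0.395
gripper_force: 0.0
```

Emit:
step_arm:
  deltas:
    - {"tx": 0, "ty": 0, "tz": 0, "wx": 0, "wy": 0, "wz": 0, "jaw": 0.3}
    - {"tx": 0, "ty": 0, "tz": 0, "wx": 0, "wy": 0, "wz": 0, "jaw": 0}
    - {"tx": 0, "ty": 0, "tz": 0, "wx": 0, "wy": 0, "wz": 0, "jaw": 0}
    - {"tx": 0, "ty": 0, "tz": 0, "wx": 0, "wy": 0, "wz": 0, "jaw": 0}

```text
time_s: 14.75
tool_pos: [0.518, -0.0316, 0.2302]
tcp_rot: [-0.0, 0.987, -0.159, 0.001]
force: [-4.5, -3.4, 9.5]
grip_width: 0.284
gripper_force: 59.2
```

Emit:
step_arm:
  deltas:
    - {"tx": 0.005, "ty": 0, "tz": -0.02, "wx": 0, "wy": 0, "wz": 0, "jaw": 0}
    - {"tx": 0.011, "ty": 0, "tz": -0.039, "wx": 0, "wy": 0, "wz": 0, "jaw": 0}
    - {"tx": 0.02, "ty": 0, "tz": -0.06, "wx": 0, "wy": 0, "wz": 0, "jaw": 0}
    - {"tx": 0.02, "ty": 0, "tz": -0.06, "wx": 0, "wy": 0, "wz": 0, "jaw": 0}

```text
time_s: 15.08
tool_pos: [0.5221, -0.0327, 0.2418]
tcp_rot: [-0.0, 0.987, -0.159, 0.001]
force: [-3.7, -5.6, -1.9]
grip_width: 0.277
gripper_force: 58.8
```

Run:
```python
from lift import *
show(0,[]); s=env.state(); print(s['grip_width'],s['gripper_force'],s['wrist_torque'])
f=env.grab_frame('side'); print(blob(f,(105,120,60),(130,255,255),(330,185,400,260))[:2])
```

```text
t 15.0833 tcp board [-0.0598  0.037   0.2418] F [-3.7 -5.6 -1.9]
rot [-0.0001 -0.0002 -0.0005]
0.2773220521500404 58.838006258010864 [-0.41164122  0.61793299 -0.33266181]
(array([371.02040816, 227.2244898 ]), array([38, 39,  8,  8, 49], dtype=int32))
```

Emit:
step_arm:
  deltas:
    - {"tx": 0.013, "ty": 0, "tz": -0.022, "wx": 0, "wy": 0, "wz": 0, "jaw": 0}
    - {"tx": 0.027, "ty": 0, "tz": -0.041, "wx": 0, "wy": 0, "wz": 0, "jaw": 0}
    - {"tx": 0.043, "ty": 0, "tz": -0.059, "wx": 0, "wy": 0, "wz": 0, "jaw": 0}
    - {"tx": 0.043, "ty": 0, "tz": -0.059, "wx": 0, "wy": 0, "wz": 0, "jaw": 0}

```text
time_s: 15.47
tool_pos: [0.5297, -0.0355, 0.2535]
tcp_rot: [-0.0, 0.987, -0.159, 0.0]
force: [-5.9, -4.4, -0.9]
grip_width: 0.261
gripper_force: 58.8
```

Run:
```python
from lift import *
show(0,[]); s=env.state(); print(s['grip_width'],s['gripper_force'],s['wrist_torque'])
f=env.grab_frame('side'); print(blob(f,(105,120,60),(130,255,255),(330,185,400,260))[:2])
```

```text
t 15.4667 tcp board [-0.0517  0.0367  0.2535] F [-5.9 -4.4 -0.9]
rot [-0.0001  0.     -0.0006]
0.2613727952073816 58.75950336456299 [-0.53353056  0.96062756 -0.48489964]
(array([367.98305085, 226.6779661 ]), array([32, 37, 12, 10, 59], dtype=int32))
```

Run:
```python
from lift import *
f=env.grab_frame('side')
_,st,m=blob(f,(105,120,60),(130,255,255),(350,205,385,245))
for r in m[8:35]: print(''.join('#' if v else '.' for v in r))
for l in (1.37,1.2,1.0,.9,.8,.7): print(l,(proj(f,bw(p,[arc(l,.048),arc(l,.022)]))-[350,213]).round(1).tolist())
```

```text
...................................
...................................
...................................
...................................
...................................
...................................
...................................
...................................
...................................
...................................
..................#####............
..................#####............
.................#######...........
..##...........#########...........
..###..........########............
..####........########.............
..#####.......######...............
...#####.....#####.................
...###.......##....................
...................................
...................................
...................................
...................................
...................................
...................................
...................................
...................................
1.37 [[12.9, 21.1], [22.7, 16.7]]
1.2 [[12.1, 16.7], [21.9, 12.4]]
1.0 [[10.4, 11.5], [20.3, 7.3]]
0.9 [[9.3, 9.0], [19.2, 4.8]]
0.8 [[8.0, 6.6], [17.9, 2.4]]
0.7 [[6.6, 4.3], [16.5, 0.2]]
```

The bar is sliding down between the pads: it was gripped near the pad tips, so they toe out. I release and regrip about 14 mm deeper, with y moved 1.5 mm.

Emit:
step_arm:
  deltas:
    - {"tx": 0, "ty": 0, "tz": 0, "wx": 0, "wy": 0, "wz": 0, "jaw": 0.5}
    - {"tx": -0.03, "ty": 0.006, "tz": 0, "wx": 0, "wy": 0, "wz": 0, "jaw": 0.5}
    - {"tx": -0.065, "ty": 0.006, "tz": 0, "wx": 0, "wy": 0, "wz": 0, "jaw": 0.5}
    - {"tx": -0.065, "ty": 0.006, "tz": 0.08, "wx": 0, "wy": 0, "wz": 0, "jaw": 0.5}
    - {"tx": -0.065, "ty": 0.006, "tz": 0.17, "wx": 0, "wy": 0, "wz": 0, "jaw": 0.5}
    - {"tx": -0.065, "ty": 0.006, "tz": 0.2, "wx": 0, "wy": 0, "wz": 0, "jaw": 0.5}
    - {"tx": -0.065, "ty": 0.006, "tz": 0.2, "wx": 0, "wy": 0, "wz": 0, "jaw": 0.4}
    - {"tx": -0.065, "ty": 0.006, "tz": 0.2, "wx": 0, "wy": 0, "wz": 0, "jaw": 0.4}

```text
time_s: 16.23
tool_pos: [0.5175, -0.0318, 0.2128]
tcp_rot: [-0.001, 0.987, -0.158, 0.0]
force: [-1.2, -0.2, 0.3]
grip_width: 0.402
gripper_force: 0.0
```

Run:
```python
from lift import *
show(0,[np.array([-.0635,.0355,.216])])
f=env.grab_frame('side')
_,st,m=blob(f,(105,120,60),(130,255,255),(345,205,385,245))
for r in m[12:35]: print(''.join('#' if v else '.' for v in r))
print(blob(f,(20,120,120),(35,255,255),(310,195,350,240))[0])
```

```text
t 16.2333 tcp board [-0.0644  0.0364  0.2128] F [-1.2 -0.2  0.3]
rot [-0.0004 -0.     -0.0003]
[ 0.0045  0.0046 -0.0162] [-0.064  0.036  0.216]
........................................
........................................
........................................
........................................
........................................
........................................
........................................
........................................
........................................
............................#...........
..........................####..........
.......................########.........
......................#########.........
......................#########.........
......................#########.........
.....................#########..........
......................##..###...........
........................................
........................................
........................................
........................................
........................................
........................................
[335.16666667 215.91666667]
```

Emit:
step_arm:
  deltas:
    - {"tx": 0.004, "ty": 0.004, "tz": 0, "wx": 0, "wy": 0, "wz": 0, "jaw": 0.35}
    - {"tx": 0.004, "ty": 0.004, "tz": 0, "wx": 0, "wy": 0, "wz": 0, "jaw": 0.3}
    - {"tx": 0.004, "ty": 0.004, "tz": 0, "wx": 0, "wy": 0, "wz": 0, "jaw": 0}
    - {"tx": 0.004, "ty": 0.004, "tz": 0, "wx": 0, "wy": 0, "wz": 0, "jaw": 0}
    - {"tx": 0.004, "ty": 0.004, "tz": 0, "wx": 0, "wy": 0, "wz": 0, "jaw": 0}

```text
time_s: 16.7
tool_pos: [0.5184, -0.0325, 0.2129]
tcp_rot: [-0.001, 0.987, -0.158, 0.001]
force: [-0.8, 2.2, 5.9]
grip_width: 0.29
gripper_force: 58.5
```

Emit:
step_arm:
  deltas:
    - {"tx": 0.005, "ty": 0, "tz": -0.02, "wx": 0, "wy": 0, "wz": 0, "jaw": 0}
    - {"tx": 0.011, "ty": 0, "tz": -0.039, "wx": 0, "wy": 0, "wz": 0, "jaw": 0}
    - {"tx": 0.02, "ty": 0, "tz": -0.06, "wx": 0, "wy": 0, "wz": 0, "jaw": 0}
    - {"tx": 0.033, "ty": 0, "tz": -0.082, "wx": 0, "wy": 0, "wz": 0, "jaw": 0}
    - {"tx": 0.033, "ty": 0, "tz": -0.082, "wx": 0, "wy": 0, "wz": 0, "jaw": 0}

```text
time_s: 17.12
tool_pos: [0.5236, -0.0342, 0.2293]
tcp_rot: [-0.001, 0.988, -0.157, -0.001]
force: [-4.0, 5.7, -0.5]
grip_width: 0.288
gripper_force: 58.7
```

Run:
```python
from lift import *
show(0,[])
f=env.grab_frame('side')
_,st,m=blob(f,(105,120,60),(130,255,255),(345,205,385,245))
for r in m[6:30]: print(''.join('#' if v else '.' for v in r))
for l in (1.37,1.2,1.0,.9,.8): print(l,(proj(f,bw(p,[arc(l,.048),arc(l,.022)]))-[345,211]).round(1).tolist())
```

```text
t 17.1167 tcp board [-0.0578  0.036   0.2293] F [-4.   5.7 -0.5]
rot [-0.0004  0.0004  0.0001]
........................................
........................................
........................................
........................................
........................................
........................................
........................................
........................................
........................................
........................................
........................................
........................................
........................................
........................#####...........
.......................#######..........
.......###.............#######..........
.......####............########.........
.......####...........#########.........
........###...........########..........
........##............########..........
........#.............#######...........
.......................###..............
........................................
........................................
1.37 [[17.9, 23.1], [27.7, 18.7]]
1.2 [[17.1, 18.7], [26.9, 14.4]]
1.0 [[15.4, 13.5], [25.3, 9.3]]
0.9 [[14.3, 11.0], [24.2, 6.8]]
0.8 [[13.0, 8.6], [22.9, 4.4]]
```

The grip keeps slipping because the bar ends are too slick. New plan: close the fingers, tilt the tool sideways (about board x), and lift from under the bar with the finger. Release and rise first.

Emit:
step_arm:
  deltas:
    - {"tx": 0, "ty": 0, "tz": 0, "wx": 0, "wy": 0, "wz": 0, "jaw": 0.5}
    - {"tx": -0.04, "ty": 0, "tz": 0, "wx": 0, "wy": 0, "wz": 0, "jaw": 0.5}
    - {"tx": -0.06, "ty": 0, "tz": -0.2, "wx": 0, "wy": 0, "wz": 0, "jaw": 0.5}
    - {"tx": -0.06, "ty": 0, "tz": -0.4, "wx": 0, "wy": 0, "wz": 0, "jaw": 0.5}
    - {"tx": -0.06, "ty": 0.2, "tz": -0.5, "wx": 0, "wy": 0, "wz": 0, "jaw": 0}
    - {"tx": -0.06, "ty": 0.4, "tz": -0.5, "wx": 0.06, "wy": 0, "wz": 0, "jaw": 0}
    - {"tx": -0.06, "ty": 0.6, "tz": -0.5, "wx": 0.06, "wy": 0, "wz": 0, "jaw": 0}
    - {"tx": -0.06, "ty": 0.7, "tz": -0.5, "wx": 0.06, "wy": 0, "wz": 0, "jaw": 0}

```text
time_s: 17.83
tool_pos: [0.4725, -0.1545, 0.3291]
tcp_rot: [-0.138, 0.978, -0.156, 0.021]
force: [0.3, -0.3, -0.4]
grip_width: 0.0
gripper_force: 0.0
```

```bash
cat > rod.py <<'E'
from tri import *
B=R.from_euler('z',p[2]).as_matrix()
H=.0135; YB=.036
def tcp(K,ph,e=.014):
    n=np.array([0,np.cos(ph),np.sin(ph)]); dd=np.array([0,np.sin(ph),-np.cos(ph)])
    P=np.array([K[0]-.011,YB-.013,K[1]]); return P-H*n+(e-.173)*dd
def K(l): 
    s,c=np.sin(l),np.cos(l); return np.array([-.016-.048*s-.006*c+.003*s,.063+.048*c-.006*s+.004*c])
def show(ph,items):
    q,M,s=inb(); q=q+[0,0,.173]; BM=B.T@M
    print('t',round(float(s['time_s']),2),'tcp board',q.round(4),'F board',(B.T@np.array(s['force'])).round(1),'tilt',np.degrees(np.arctan2(BM[1,2],-BM[2,2])).round(1),'q',np.round(s['qpos'],2))
    Rt=B@np.array([[1,0,0],[0,-np.cos(ph),np.sin(ph)],[0,-np.sin(ph),-np.cos(ph)]])
    print('rot',(R.from_matrix(M.T@Rt).as_rotvec()/2/np.pi).round(4))
    for t in items: print((M.T@B@(t-q)/.2).round(4), t.round(4))
E
python3 - <<'E'
from rod import *
ph=np.radians(55); k=K(1.37); pre=tcp(k,ph)+[0,-.06,-.01]
show(ph,[pre+[0,0,.08],pre])
f=env.grab_frame('side'); print(blob(f,(105,120,60),(130,255,255),(330,185,400,260))[:2],blob(f,(20,120,120),(35,255,255),(310,195,350,240))[:2])
E
```

```text
t 17.83 tcp board [-0.069  -0.0942  0.3291] F board [ 0.3 -0.2 -0.4] tilt 16.0 q [-0.13  0.52  0.61  2.21 -0.91  0.75 -0.71]
rot [ 1.083e-01  3.000e-04 -1.000e-04]
[-0.0154  0.5422  0.4243] [-0.0723 -0.175   0.2176]
[-0.0146  0.6526  0.8087] [-0.0723 -0.175   0.1376]
(array([362.89344262, 230.12295082]), array([ 23,  42,  21,   9, 122], dtype=int32)) (array([335.08510638, 215.91489362]), array([21, 18,  9,  7, 47], dtype=int32))
```

Emit:
step_arm:
  deltas:
    - {"tx": -0.015, "ty": 0.2, "tz": 0, "wx": 0.1083, "wy": 0, "wz": 0, "jaw": 0}
    - {"tx": -0.015, "ty": 0.4, "tz": 0, "wx": 0.1083, "wy": 0, "wz": 0, "jaw": 0}
    - {"tx": -0.015, "ty": 0.4, "tz": 0, "wx": 0.1083, "wy": 0, "wz": 0, "jaw": 0}
    - {"tx": -0.015, "ty": 0.4, "tz": 0, "wx": 0.1083, "wy": 0, "wz": 0, "jaw": 0}
    - {"tx": -0.015, "ty": 0.4, "tz": 0, "wx": 0.1083, "wy": 0, "wz": 0, "jaw": 0}
    - {"tx": -0.015, "ty": 0.4, "tz": 0, "wx": 0.1083, "wy": 0, "wz": 0, "jaw": 0}
    - {"tx": -0.015, "ty": 0.4, "tz": 0, "wx": 0.1083, "wy": 0, "wz": 0, "jaw": 0}

```text
time_s: 18.47
tool_pos: [0.445, -0.2276, 0.3062]
tcp_rot: [-0.456, 0.875, -0.143, 0.071]
force: [-0.3, 0.3, -1.2]
grip_width: -0.001
gripper_force: 0.0
```

Run:
```python
from rod import *
ph=np.radians(55); k=K(1.37); pre=tcp(k,ph)+[0,-.06,-.01]
show(ph,[pre+[0,0,.03],pre])
```

```text
t 18.47 tcp board [-0.0725 -0.1722  0.3062] F board [-0.4  0.2 -1.2] tilt 55.0 q [ 0.71  0.63 -0.16  2.16 -1.04  1.02 -0.45]
rot [-0.     -0.     -0.0014]
[0.0058 0.5755 0.3858] [-0.0723 -0.175   0.1676]
[0.0068 0.6984 0.4718] [-0.0723 -0.175   0.1376]
```

Emit:
step_arm:
  deltas:
    - {"tx": 0.006, "ty": 0.15, "tz": 0.1, "wx": 0, "wy": 0, "wz": -0.0014, "jaw": 0}
    - {"tx": 0.006, "ty": 0.3, "tz": 0.2, "wx": 0, "wy": 0, "wz": -0.0014, "jaw": 0}
    - {"tx": 0.006, "ty": 0.45, "tz": 0.3, "wx": 0, "wy": 0, "wz": -0.0014, "jaw": 0}
    - {"tx": 0.006, "ty": 0.575, "tz": 0.386, "wx": 0, "wy": 0, "wz": -0.0014, "jaw": 0}
    - {"tx": 0.006, "ty": 0.575, "tz": 0.386, "wx": 0, "wy": 0, "wz": -0.0014, "jaw": 0}

```text
time_s: 18.88
tool_pos: [0.4436, -0.2302, 0.1622]
tcp_rot: [-0.455, 0.877, -0.141, 0.069]
force: [-0.2, 0.2, -0.2]
grip_width: -0.001
gripper_force: 0.0
```

Run:
```python
from rod import *
ph=np.radians(55); k=K(1.37); pre=tcp(k,ph)+[0,-.06,-.01]
show(ph,[pre,pre+[0,.06,0]])
```

```text
t 18.88 tcp board [-0.073  -0.1751  0.1622] F board [-0.3  0.2 -0.2] tilt 54.8 q [ 0.88  0.92 -0.41  2.17 -1.03  0.7  -0.31]
rot [ 0.0006  0.0007 -0.0008]
[0.0042 0.1    0.0715] [-0.0723 -0.175   0.1376]
[ 0.0044 -0.073   0.3165] [-0.0723 -0.115   0.1376]
```

Emit:
step_arm:
  deltas:
    - {"tx": 0.004, "ty": 0.09, "tz": 0.064, "wx": 0.0006, "wy": 0.0007, "wz": -0.0008, "jaw": 0}
    - {"tx": 0.004, "ty": 0.09, "tz": 0.064, "wx": 0.0006, "wy": 0.0007, "wz": -0.0008, "jaw": 0}
    - {"tx": 0.004, "ty": 0.03, "tz": 0.145, "wx": 0.0006, "wy": 0.0007, "wz": -0.0008, "jaw": 0}
    - {"tx": 0.004, "ty": -0.03, "tz": 0.23, "wx": 0.0006, "wy": 0.0007, "wz": -0.0008, "jaw": 0}
    - {"tx": 0.004, "ty": -0.083, "tz": 0.309, "wx": 0.0006, "wy": 0.0007, "wz": -0.0008, "jaw": 0}
    - {"tx": 0.004, "ty": -0.083, "tz": 0.309, "wx": 0.0006, "wy": 0.0007, "wz": -0.0008, "jaw": 0}
    - {"tx": 0.004, "ty": -0.083, "tz": 0.309, "wx": 0.0006, "wy": 0.0007, "wz": -0.0008, "jaw": 0}

```text
time_s: 19.47
tool_pos: [0.4646, -0.1719, 0.1473]
tcp_rot: [-0.456, 0.877, -0.136, 0.075]
force: [-1.0, -0.1, -0.3]
grip_width: -0.0
gripper_force: 0.0
```

Run:
```python
from rod import *
ph=np.radians(55)
show(ph,[tcp(K(l),ph) for l in(1.37,1.2,1.0,.8,.6,.4,.2,.05)])
f=env.grab_frame('side'); cv2.imwrite('pics/side7.png',cv2.resize(f['img'][150:270,290:450,::-1],(800,600),interpolation=cv2.INTER_CUBIC))
print(blob(f,(105,120,60),(130,255,255),(330,185,400,260))[:2])
```

```text
t 19.47 tcp board [-0.0711 -0.1132  0.1473] F board [-0.9 -0.4 -0.3] tilt 55.0 q [ 0.94  1.02 -0.67  2.2  -1.04  0.45 -0.37]
rot [-0.     -0.0001  0.0015]
[-0.0058  0.0034 -0.0083] [-0.0723 -0.115   0.1476]
[ 0.0004 -0.0324 -0.0334] [-0.0711 -0.115   0.1564]
[ 0.0159 -0.0724 -0.0615] [-0.0681 -0.115   0.1662]
[ 0.0395 -0.1085 -0.0869] [-0.0635 -0.115   0.1751]
[ 0.0703 -0.1394 -0.1087] [-0.0574 -0.115   0.1827]
[ 0.1071 -0.1637 -0.126 ] [-0.0501 -0.115   0.1887]
[ 0.1484 -0.1806 -0.138 ] [-0.0418 -0.115   0.1929]
[ 0.1814 -0.1879 -0.1434] [-0.0352 -0.115   0.1948]
(array([363.29032258, 230.16129032]), array([ 23,  42,  22,   9, 124], dtype=int32))
```

View pics/side7.png

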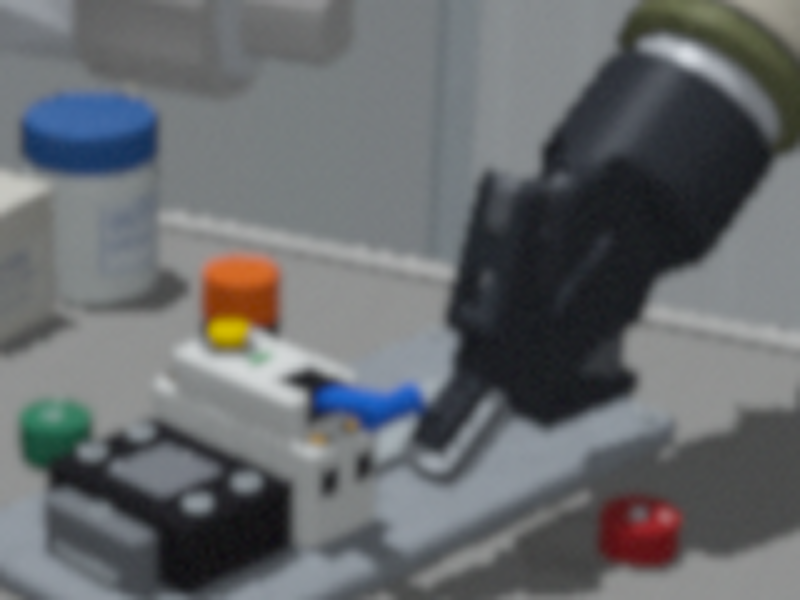

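Run:
```python
from rod import *
f=env.grab_frame('side')
q,M,s=inb(); q=q+[0,0,.173]; BM=B.T@M; T=q+.173*BM[:,2]; x,n=BM[:,0],-BM[:,1]
print('T',T.round(4),'axes',BM.round(3).tolist())
for a in(-.011,.011):
    for h in(-H,H): print(a,h,(T+a*x+h*n).round(4),((proj(f,bw(p,[T+a*x+h*n]))-[290,150])*5).round())
print('bar -y end bottom',((proj(f,bw(p,[[-.063,.022,.0665],[-.063,.022,.0725]]))-[290,150])*5).round())
```

```text
T [-0.0704  0.0272  0.0472] axes [[1.0, 0.009, 0.002], [0.003, -0.575, 0.818], [0.008, -0.818, -0.575]]
-0.011 -0.0135 [-0.0813  0.0194  0.0361] [[452. 504.]]
-0.011 0.0135 [-0.0815  0.0349  0.0582] [[427. 463.]]
0.011 -0.0135 [-0.0593  0.0195  0.0362] [[406. 483.]]
0.011 0.0135 [-0.0595  0.035   0.0583] [[380. 442.]]
bar -y end bottom [[413. 414.]
 [413. 399.]]
```

The image shows the tip is slimmer than assumed and only just reaches the bar's end at (418,400). I move 8 mm further in +y, then lift a little and check.

Emit:
step_arm:
  deltas:
    - {"tx": 0, "ty": -0.012, "tz": 0.016, "wx": 0, "wy": 0, "wz": 0.0015, "jaw": 0}
    - {"tx": 0, "ty": -0.023, "tz": 0.033, "wx": 0, "wy": 0, "wz": 0.0015, "jaw": 0}
    - {"tx": 0, "ty": -0.039, "tz": 0.021, "wx": 0, "wy": 0, "wz": 0.0015, "jaw": 0}
    - {"tx": 0.002, "ty": -0.055, "tz": 0.01, "wx": 0, "wy": 0, "wz": 0.0015, "jaw": 0}
    - {"tx": 0.005, "ty": -0.072, "tz": -0.001, "wx": 0, "wy": 0, "wz": 0.0015, "jaw": 0}
    - {"tx": 0.005, "ty": -0.072, "tz": -0.001, "wx": 0, "wy": 0, "wz": 0.0015, "jaw": 0}

```text
time_s: 20.07
tool_pos: [0.468, -0.1649, 0.1586]
tcp_rot: [-0.456, 0.876, -0.14, 0.074]
force: [-1.9, 0.1, -0.3]
grip_width: 0.001
gripper_force: 0.9
```

```bash
cat > chk.py <<'E'
from rod import *
def chk():
    f=env.grab_frame('side')
    o=(330,180); _,st,m=blob(f,(105,120,60),(130,255,255),(330,180,385,245)); print(st)
    r0,r1=st[1]-1,st[1]+st[3]+1
    for r in m[r0:r1]: print(''.join('#' if v else '.' for v in r))
    for l in (1.37,1.2,1.0,.8,.6,.4,.17,0): print(l,(proj(f,bw(p,[[a for a in (-.016-.048*np.sin(l),y,.063+.048*np.cos(l))] for y in(.048,.022)]))-[330,180+r0]).round(1).tolist())
    print('button',blob(f,(20,120,120),(35,255,255),(310,195,350,240))[0])
E
python3 - <<'E'
from chk import *
ph=np.radians(55); show(ph,[]); chk()
E
```

```text
t 20.07 tcp board [-0.0701 -0.1056  0.1586] F board [-1.8 -0.5 -0.3] tilt 55.0 q [ 0.94  1.   -0.69  2.2  -1.03  0.44 -0.4 ]
rot [-0.0001 -0.0003 -0.    ]
[ 20  41  24  10 115]
.......................................................
......................................####.............
...................................########............
.................................###########...........
...............................#############...........
.....................####....###############...........
....................#######################............
.....................#################.................
......................##############...................
.......................#####...........................
.......................#...............................
.......................................................
1.37 [[32.9, 14.1], [42.7, 9.7]]
1.2 [[32.1, 9.7], [41.9, 5.4]]
1.0 [[30.4, 4.5], [40.3, 0.3]]
0.8 [[28.0, -0.4], [37.9, -4.6]]
0.6 [[25.0, -4.8], [35.0, -8.9]]
0.4 [[21.6, -8.6], [31.6, -12.6]]
0.17 [[17.3, -11.9], [27.3, -15.9]]
0 [[14.0, -13.6], [24.0, -17.5]]
button [335.16666667 215.91666667]
```

The lever is being lifted (lean about 1.15). I continue along its arc.

Run:
```python
from chk import *
ph=np.radians(55); q,M,s=inb(); q=q+[0,0,.173]; off=q-tcp(K(1.15),ph); print(off.round(4)); np.save('off.npy',off)
show(ph,[tcp(K(l),ph)+off for l in(1.0,.85,.7,.55,.4,.25,.1,0,-.05)])
```

```text
[ 0.0003  0.0094 -0.0006]
t 20.12 tcp board [-0.0702 -0.1056  0.1583] F board [-1.5 -0.3 -0.9] tilt 55.0 q [ 0.94  1.   -0.69  2.2  -1.03  0.44 -0.4 ]
rot [-0.0001 -0.0003 -0.0001]
[ 0.0121 -0.0298 -0.0208] [-0.0678 -0.1056  0.1655]
[ 0.0288 -0.0576 -0.0402] [-0.0644 -0.1056  0.1723]
[ 0.0498 -0.0825 -0.0576] [-0.0602 -0.1056  0.1784]
[ 0.0745 -0.1042 -0.0727] [-0.0553 -0.1056  0.1837]
[ 0.1025 -0.1221 -0.0852] [-0.0497 -0.1056  0.1881]
[ 0.133  -0.1358 -0.0947] [-0.0436 -0.1056  0.1914]
[ 0.1654 -0.145  -0.1011] [-0.0371 -0.1056  0.1936]
[ 0.1878 -0.1485 -0.1035] [-0.0327 -0.1056  0.1945]
[ 0.199  -0.1495 -0.1041] [-0.0304 -0.1056  0.1947]
```

Emit:
step_arm:
  deltas:
    - {"tx": 0.012, "ty": -0.03, "tz": -0.021, "wx": 0, "wy": 0, "wz": 0, "jaw": 0}
    - {"tx": 0.029, "ty": -0.058, "tz": -0.04, "wx": 0, "wy": 0, "wz": 0, "jaw": 0}
    - {"tx": 0.05, "ty": -0.083, "tz": -0.058, "wx": 0, "wy": 0, "wz": 0, "jaw": 0}
    - {"tx": 0.05, "ty": -0.083, "tz": -0.058, "wx": 0, "wy": 0, "wz": 0, "jaw": 0}

```text
time_s: 20.45
tool_pos: [0.4787, -0.1684, 0.1795]
tcp_rot: [-0.456, 0.876, -0.14, 0.074]
force: [-1.9, 0.5, -0.8]
grip_width: 0.001
gripper_force: 0.6
```

Run:
```python
from chk import *
ph=np.radians(55); off=np.load('off.npy')
show(ph,[tcp(K(l),ph)+off for l in(.55,.4,.25,.1,0)]); chk()
```

```text
t 20.45 tcp board [-0.0588 -0.1055  0.1795] F board [-2.  -0.1 -0.8] tilt 55.0 q [ 0.92  0.95 -0.67  2.18 -1.01  0.5  -0.46]
rot [-0.     -0.0006  0.0001]
[ 0.0177 -0.0168 -0.0126] [-0.0553 -0.1056  0.1837]
[ 0.0457 -0.0347 -0.025 ] [-0.0497 -0.1056  0.1881]
[ 0.0762 -0.0483 -0.0345] [-0.0436 -0.1056  0.1914]
[ 0.1087 -0.0575 -0.0408] [-0.0371 -0.1056  0.1936]
[ 0.131  -0.061  -0.0432] [-0.0327 -0.1056  0.1945]
[ 19  31  20  16 106]
.......................................................
.................................#####.................
..............................#########................
............................###########................
...........................############................
..........................###########..................
..........................##########...................
..........................#######......................
..........................#####........................
.........................#####.........................
........................#####..........................
.......................#####...........................
.......................###.............................
......................####.............................
.....................####..............................
...................######..............................
....................####...............................
.......................................................
1.37 [[32.9, 24.1], [42.7, 19.7]]
1.2 [[32.1, 19.7], [41.9, 15.4]]
1.0 [[30.4, 14.5], [40.3, 10.3]]
0.8 [[28.0, 9.6], [37.9, 5.4]]
0.6 [[25.0, 5.2], [35.0, 1.1]]
0.4 [[21.6, 1.4], [31.6, -2.6]]
0.17 [[17.3, -1.9], [27.3, -5.9]]
0 [[14.0, -3.6], [24.0, -7.5]]
button [335.08510638 215.91489362]
```

Emit:
step_arm:
  deltas:
    - {"tx": 0.018, "ty": -0.017, "tz": -0.013, "wx": 0, "wy": 0, "wz": 0, "jaw": 0}
    - {"tx": 0.046, "ty": -0.035, "tz": -0.025, "wx": 0, "wy": 0, "wz": 0, "jaw": 0}
    - {"tx": 0.076, "ty": -0.048, "tz": -0.035, "wx": 0, "wy": 0, "wz": 0, "jaw": 0}
    - {"tx": 0.1, "ty": -0.056, "tz": -0.04, "wx": 0, "wy": 0, "wz": 0, "jaw": 0}
    - {"tx": 0.1, "ty": -0.056, "tz": -0.04, "wx": 0, "wy": 0, "wz": 0, "jaw": 0}

```text
time_s: 20.92
tool_pos: [0.4978, -0.1748, 0.1924]
tcp_rot: [-0.456, 0.876, -0.14, 0.074]
force: [-1.6, 0.8, 1.5]
grip_width: -0.002
gripper_force: 0.8
```

Run:
```python
from chk import *
ph=np.radians(55); off=np.load('off.npy')
show(ph,[tcp(K(l),ph)+off for l in(.1,.05,0)]); chk()
```

```text
t 20.92 tcp board [-0.0387 -0.1056  0.1924] F board [-1.8  0.2  1.5] tilt 55.0 q [ 0.89  0.92 -0.65  2.14 -0.99  0.55 -0.51]
rot [-0.0001 -0.0005  0.    ]
[ 0.0079 -0.0052 -0.0034] [-0.0371 -0.1056  0.1936]
[ 0.019  -0.0072 -0.0048] [-0.0349 -0.1056  0.1941]
[ 0.0302 -0.0087 -0.0058] [-0.0327 -0.1056  0.1945]
[ 17  22  13  24 167]
.......................................................
......................######...........................
....................#########..........................
..................############.........................
.................############..........................
.................############..........................
.................###########...........................
.................##########............................
..................########.............................
...................######..............................
...................#####...............................
...................#####...............................
...................#####...............................
..................######...............
[... 282 characters left out ...]
..............
..................#####................................
..................#####................................
..................#####................................
.................######................................
.................######................................
..................#####................................
.......................................................
1.37 [[32.9, 33.1], [42.7, 28.7]]
1.2 [[32.1, 28.7], [41.9, 24.4]]
1.0 [[30.4, 23.5], [40.3, 19.3]]
0.8 [[28.0, 18.6], [37.9, 14.4]]
0.6 [[25.0, 14.2], [35.0, 10.1]]
0.4 [[21.6, 10.4], [31.6, 6.4]]
0.17 [[17.3, 7.1], [27.3, 3.1]]
0 [[14.0, 5.4], [24.0, 1.5]]
button [335.08510638 215.91489362]
```

The lever is at about 0 rad now; push 5–7 mm further to pass the latch.

Emit:
step_arm:
  deltas:
    - {"tx": 0.015, "ty": -0.003, "tz": -0.002, "wx": 0, "wy": 0, "wz": 0, "jaw": 0}
    - {"tx": 0.03, "ty": -0.005, "tz": -0.003, "wx": 0, "wy": 0, "wz": 0, "jaw": 0}
    - {"tx": 0.03, "ty": -0.005, "tz": -0.003, "wx": 0, "wy": 0, "wz": 0, "jaw": 0}

```text
time_s: 21.22
tool_pos: [0.5026, -0.1765, 0.1929]
tcp_rot: [-0.456, 0.876, -0.141, 0.074]
force: [-2.1, 0.6, 0.9]
grip_width: -0.004
gripper_force: 0.8
```

Run:
```python
from chk import *
show(np.radians(55),[])
f=env.grab_frame('side'); print(blob(f,(105,120,60),(130,255,255),(330,180,385,245))[:2],blob(f,(20,120,120),(35,255,255),(310,195,350,240))[:2])
```

```text
t 21.22 tcp board [-0.0336 -0.1057  0.1929] F board [-2.2 -0.1  0.9] tilt 55.0 q [ 0.89  0.92 -0.64  2.13 -0.98  0.56 -0.53]
rot [-0.0001 -0.0004 -0.0002]
(array([349.85294118, 211.17058824]), array([ 15,  21,  13,  25, 170], dtype=int32)) (array([335.08510638, 215.91489362]), array([21, 18,  9,  7, 47], dtype=int32))
```

Emit:
step_arm:
  deltas:
    - {"tx": 0.012, "ty": 0, "tz": 0, "wx": 0, "wy": 0, "wz": 0, "jaw": 0}
    - {"tx": 0.017, "ty": 0, "tz": 0, "wx": 0, "wy": 0, "wz": 0, "jaw": 0}
    - {"tx": 0.017, "ty": 0, "tz": 0, "wx": 0, "wy": 0, "wz": 0, "jaw": 0}

```text
time_s: 21.52
tool_pos: [0.5055, -0.1775, 0.1928]
tcp_rot: [-0.456, 0.876, -0.141, 0.073]
force: [-2.3, -0.3, -0.3]
grip_width: -0.002
gripper_force: 0.7
```

Run:
```python
from chk import *
show(np.radians(55),[])
f=env.grab_frame('side'); print(blob(f,(105,120,60),(130,255,255),(330,180,385,245))[:2],blob(f,(20,120,120),(35,255,255),(310,195,350,240))[:2])
```

```text
t 21.52 tcp board [-0.0305 -0.1058  0.1928] F board [-2.1 -1.  -0.3] tilt 55.0 q [ 0.88  0.92 -0.63  2.12 -0.98  0.57 -0.53]
rot [-0.0001 -0.0003 -0.0002]
(array([349.02941176, 210.74705882]), array([ 14,  20,  12,  26, 170], dtype=int32)) (array([335.08510638, 215.91489362]), array([21, 18,  9,  7, 47], dtype=int32))
```

Emit:
step_arm:
  deltas:
    - {"tx": -0.02, "ty": 0, "tz": 0, "wx": 0, "wy": 0, "wz": 0, "jaw": 0}
    - {"tx": -0.05, "ty": 0, "tz": 0, "wx": 0, "wy": 0, "wz": 0, "jaw": 0}
    - {"tx": -0.1, "ty": 0, "tz": 0, "wx": 0, "wy": 0, "wz": 0, "jaw": 0}
    - {"tx": -0.1, "ty": 0, "tz": 0, "wx": 0, "wy": 0, "wz": 0, "jaw": 0}

```text
time_s: 21.9
tool_pos: [0.4842, -0.1707, 0.1927]
tcp_rot: [-0.456, 0.876, -0.141, 0.072]
force: [-0.1, -0.7, 0.3]
grip_width: 0.0
gripper_force: 0.0
```

Run:
```python
from chk import *
show(np.radians(55),[])
f=env.grab_frame('side'); print(blob(f,(105,120,60),(130,255,255),(330,180,385,245))[:2],blob(f,(20,120,120),(35,255,255),(310,195,350,240))[:2])
```

```text
t 21.9 tcp board [-0.0529 -0.106   0.1927] F board [ 0.1 -0.7  0.3] tilt 55.0 q [ 0.92  0.93 -0.67  2.17 -0.99  0.52 -0.51]
rot [-0.0001 -0.0001 -0.0004]
(array([351.62264151, 211.81761006]), array([ 17,  22,  13,  24, 159], dtype=int32)) (array([335.16666667, 215.91666667]), array([21, 18,  9,  7, 48], dtype=int32))
```

The lever holds itself: its blob matches the original latched position, and the button position matches home. Now I withdraw.

Emit:
step_arm:
  deltas:
    - {"tx": -0.15, "ty": 0, "tz": -0.1, "wx": 0, "wy": 0, "wz": 0, "jaw": 0}
    - {"tx": -0.2, "ty": 0, "tz": -0.3, "wx": 0, "wy": 0, "wz": 0, "jaw": 0}
    - {"tx": -0.2, "ty": -0.2, "tz": -0.45, "wx": 0, "wy": 0, "wz": 0, "jaw": 0}
    - {"tx": -0.2, "ty": -0.3, "tz": -0.5, "wx": 0, "wy": 0, "wz": 0, "jaw": 0}
    - {"tx": -0.2, "ty": -0.3, "tz": -0.5, "wx": 0, "wy": 0, "wz": 0, "jaw": 0}
    - {"tx": -0.2, "ty": -0.3, "tz": -0.5, "wx": 0, "wy": 0, "wz": 0, "jaw": 0}

```text
time_s: 22.45
tool_pos: [0.4336, -0.204, 0.301]
tcp_rot: [-0.455, 0.876, -0.14, 0.075]
force: [-1.1, -0.6, -0.8]
grip_width: 0.001
gripper_force: 0.0
```

Run:
```python
from chk import *
show(np.radians(55),[])
f=env.grab_frame('side'); g=env.grab_frame('top')
Y=((20,120,120),(35,255,255)); Bl=((105,120,60),(130,255,255))
print(blob(f,*Bl,(330,180,385,245))[:2],blob(f,*Y,(310,195,350,240))[0])
try: print(blob(g,*Y,(380,170,470,270))[:2],blob(g,*Bl,(380,170,470,280))[:2])
except Exception as e: print('top hidden')
for n,fr in(('side',f),('top',g)):
  for q in ['specimen_red','specimen_green','lens_tube']:
    print(n,q,[(np.round(np.array(x['rect'])*[640,480,640,480],1).tolist(),round(x['conf'],2)) for x in env.boxes_of(q,fr)[:1]])
```

```text
t 22.45 tcp board [-0.0906 -0.1533  0.301 ] F board [-0.9 -0.9 -0.8] tilt 54.9 q [ 1.    0.69 -0.63  2.19 -0.9   0.75 -0.63]
rot [ 0.0003 -0.0007  0.0002]
(array([351.55   , 212.03125]), array([ 17,  22,  13,  24, 160], dtype=int32)) [335.08510638 215.91489362]
(array([422.51111111, 208.26666667]), array([38, 33, 10, 11, 90], dtype=int32)) (array([415.34285714, 230.71428571]), array([ 26,  55,  20,  13, 140], dtype=int32))
side specimen_red [([419.1, 256.5, 11.9, 14.3], 0.52)]
side specimen_green [([300.9, 236.4, 14.3, 14.1], 0.53)]
side lens_tube [([338.9, 210.6, 18.0, 16.4], 0.46)]
top specimen_red [([444.9, 319.6, 18.9, 20.6], 0.55)]
top specimen_green [([423.9, 168.3, 19.5, 22.7], 0.71)]
top lens_tube [([483.4, 191.4, 28.0, 29.4], 0.95)]
```

```bash
python3 -c "
from plant import env
print(env.finish_job())"
```

```text
the job is handed in; nothing more can be done
None
```

I handed the job in at about 22.5 s: the breaker was home, the test button had dropped the lever, and the lever was back up and holding by itself. Two attempts to grip the lever slipped before I lifted it from underneath, and after the first I pushed the breaker against its stop again because it may have shifted 1–2 mm. In the last pictures the red and green specimens and the lens tube were where they started; the hand-in returned no verdict.

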